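Put away the used optics and present the long lens to the inspection viewer

ROBOT

A 7-joint arm with a two-finger parallel gripper is mounted at the origin on the work surface. World frame = base frame: x ahead of the robot, y to its left, z up, the work surface at z = 0. Lengths are in m, angles in rad, forces in N, time in s.
With the tool pointing down it reaches from about 0.35 to 0.9 m from the base axis. Payload 8.1 kg.
Tool frame: the origin (TCP) lies between the finger pads; the fingertips stand 19 mm ahead of it and the grasp point (between the pads) is the TCP; y points along the fingers, x is the direction in which the jaws open and shut, and the axes are right-handed (so a half turn about y gives the same grasp; the last joint's range is limited). The gripper opens to 92 mm and grips with 3 to 60 N. Pads are 19 mm wide; open, the fingers measure 130 mm over their backs; the gripper's body (75 mm by 190 mm) begins 47 mm behind the grasp point.
Start: joints at [1.114, 0.434, 0.025, 1.573, -0.012, 1.134, -0.075], TCP at [0.217, -0.586, 0.246] pointing down, gripper open.
Joint ranges: [-2.62, 2.62], [-0.44, 2.09], [-1.27, 1.32], [0.08, 2.57], [-1.32, 4.46], [0.12, 2], [-2.74, 2.74]. Speed limits (rad/s): [2.22, 2.22, 3.01, 3.01, 3.14, 3.14, 3.14].

INTERFACE

Orientations are given as a rotation vector (axis times angle).
In Python, from cell import arm gives the robot as it stands.
- The arm moves only by the tool move_arm, never from a script. Its argument "series" is a list of rows, each an object of numbers: "x", "y", "z": the shift along the tool's x, y, z in cm; "rx", "ry", "rz": the turn, a rotation vector about the tool's x, y, z in rad. In form: [{"x": .., "y": .., "z": .., "rx": .., "ry": .., "rz": ..}, ...]. A call has 1 to 12 rows; each row shifts and turns the pose as measured when the row begins, along the tool's axes as they then stand; what a row does not reach is not made up. A row lasts 1/8 s, in which the tool goes at most 62.5 mm and 10.7 degrees, less where a joint would pass 70% of its speed; a pose out of reach is approached as far as the arm can. A call is refused whole if a number of a shift passes 6.25 or a number of a turn 0.188, either way. A call with a gripper value outside its range is refused whole. "jaw" is the finger opening in cm, from 0 to 9.18, set as the call begins (left out, the last holds). The fingers move at their own pace and stop on an object; "newtons" is the grip in N (left out, the last holds). Time passes only in rows, so rows that do not move let the fingers close. It gives the time, the measured TCP pose, the force and the opening at its end, in the units of the state.
- arm.observe(): the state, without advancing time (a new reading comes with each control period).
- arm.get_image(name): name is "scene" or "top"; returns the picture (420x560x3 uint8, blue, green, red); there is no depth.
- arm.camera_params(name): a dict with "K" (3x3 intrinsics, pixels), "k1" (the pictures are not rectified: a ray, as slopes to the right and down, at radius r is drawn at 1 + k1 r^2 times it, then the intrinsics apply), "R" (3x3) and "t" (3): a world point X has camera coordinates R X + t. Camera axes: x right, y down, z forward; pixel columns grow to the right and rows downward; lengths in m; the calibration is good to about 2 mm. A picture is of the moment at which its call begins. camera_params takes no time and is no camera call.
- arm.sign_off(): hands the job in, once; it reports no verdict.
The state is a dict: "clock": time; "joints": joint angles; "dq": joint speeds; "joint_efforts": joint torques, N m; "position": TCP position; "ee_rot": TCP orientation; "force": force on the tool from outside, world axes, zero at the start; "ft_torque": the same for the moment, N m; "width": opening from 0.0 (shut) to 1.0 (fully open).
Only numpy, scipy, OpenCV 4.12 (cv2) and the standard library are available. Lean on these libraries where they do the work, as an engineer would, in place of code of your own. Each camera call takes 0.05 s, during which the arm holds its last target.

TASK

Pack the loose eyepiece and the loose square filter block upright, side by side, into the free half of the open accessory box: set each one gently down on the box floor and let go of it. Then draw the long lens (the tallest of the three) up out of its stand, tilt it over and hold it in the air so that its lens tip squarely faces the glass of the tilted inspection viewer, on the viewer's axis and about 5 cm away from the glass. Finish while still holding it there, touching nothing with it, and leave everything else where it stands.

Things in the scene. Friction and masses are not known exactly. Their poses are not given: they have to be found in the camera images.
- box_in (a point): Open grey box fixed to the bench, outer 102 x 102 mm, walls 5 mm thick, 33 mm high. Point: centre of the inner floor, 5 mm above the bench; inner space 46 mm each way along x and y, z up. Two low things fill its +x half; the -x half (robot side) is free and takes eyepiece and block side by side, centres near x = -22, y = +24 and -24 mm, either way round, block faces parallel to the walls.
- eyepiece_mid (a point): Black cylinder with two metal rings, 38 mm in diameter, 75 mm tall, standing upright on the bench at the start; this point is its centre, half-way up (37.5 mm above its underside). z along its axis, up.
- filter_block_mid (a point): Light grey square block, 40 x 40 mm and 70 mm tall, with a bright top plate and a round amber window on two sides, standing upright on the bench at the start; this point is its centre, half-way up (35 mm above its underside). x and y at right angles to its side faces, z up.
- stand: Fixed aluminium block, 210 x 75 mm, 60 mm high, origin at the centre of its underside; long side along its x. Three holes in a row at x = -65, 0 and +65 mm, 27 mm wide and 50 mm deep, each with a lens standing in it; which lens stands in which hole varies.
- long_lens_mid (a point): Tallest lens: light grey barrel, 34 mm diameter, 70 mm long, above a steel nose 24 mm diameter, 45 mm long; about 0.25 kg. It stands nose down in a hole, the barrel's shoulder on the stand's top. Point: middle of the barrel on its axis, 80 mm from the tip, 35 mm above the stand's top at the start. z along the axis, from tip to barrel.
- long_lens_tip (a point): The lens tip: the centre of the flat end of the long lens's nose. Same axes as long_lens_mid.
- viewer_glass (a point): Centre of the round front glass (52 mm diameter, black ring of 62 mm around it) of the fixed inspection viewer: an ivory round foot, 116 mm diameter, with a tube tilted 45 degrees, looking up and roughly towards the robot. z is the viewer's axis, out of the glass, 45 degrees above level. The glass is about 114 mm above the bench, 38 mm horizontally from the middle of the foot.
- long_lens: The long lens as a whole; origin at the centre of its tip.
- eyepiece: The eyepiece as a whole; origin at the centre of its underside.
- filter_block: The filter block as a whole; origin at the centre of its underside.
- viewer: The inspection viewer's fixed foot and the tube it carries; origin at the centre of the foot's underside.
- box: The accessory box; origin at the centre of its underside.
- short_lens_a: Short lens in the stand, like the long one but with a barrel only 35 mm long; leave alone. Origin at its tip.
- short_lens_b: A second short lens, the same; leave alone.
- packed_jar: White jar, 38 mm in diameter and 25 mm tall, already packed in the box's +x half; a nudge of a few mm is harmless.
- packed_case: Aluminium case, 40 x 40 mm and 26 mm tall, already packed in the box's +x half; a nudge of a few mm is harmless.
- slide_case: White flat case, 60 x 90 x 22 mm, on the bench close to the robot; leave alone.
- drop_bottle: Small amber bottle, 30 mm in diameter, 60 mm tall; leave alone.
- tissue_pack: Cardboard pack, 80 x 120 x 45 mm; leave alone.
There are look-alikes about, which are no part of the job. What is shaped like the eyepiece but purple or turquoise is not meant. What is shaped like the filter_block but green is not meant.

How it is judged:
By the outcome, as a careful person would: the job done as asked, in the order asked, and still so for the second after the job is handed in, while the arm keeps its last pose, push and grip.
It also fails if it takes over 66 s, if anything falls off the work surface, if the arm or the gripper's body presses on something with over 40 N, if the wrist force passes 120 N, or if a joint passes its speed limit or range.

## Working session

There is one attempt and no reset: what is moved stays moved. The work goes in short steps, Python scripts to look and compute and a tool call to move; the robot and the scene stay as the last step left them, time stands still between calls to the robot, and variables do not carry over. Pictures are saved under pics/ and viewed, and the job is handed in when it is done.

Besides the shell and the picture viewer there is one more tool, called as name(argument=value, ...), one argument or row to a line, values as JSON. move_arm: Moves the arm, as the interface text tells. Its arguments: {"type":"object","properties":{"series":{"type":"array","items":{"type":"object","properties":{"x":{"type":"number"},"y":{"type":"number"},"z":{"type":"number"},"rx":{"type":"number"},"ry":{"type":"number"},"rz":{"type":"number"}}}},"jaw":{"type":"number"},"newtons":{"type":"number"}},"required":["series"]}

```bash
ls; mkdir -p pics
python3 - <<'E'
from cell import arm
import cv2
print(arm.observe())
for n in("scene","top"):
    p=arm.camera_params(n);print(n,p)
    cv2.imwrite(f"pics/{n}0.png",arm.get_image(n))
E
```

```text
pics
{'clock': 0.0, 'joints': array([ 1.11440871,  0.43524373,  0.02495624,  1.57407296, -0.01158066,
        1.13402548, -0.07509279]), 'dq': array([-4.21386619e-04,  8.51304067e-05, -1.83065632e-04,  1.83194148e-04,
       -1.32697939e-03,  9.76406220e-04, -5.37253539e-04]), 'joint_efforts': array([-3.22214055e-04, -6.67855310e+01,  9.84111093e-01, -3.14469302e+01,
       -6.07887260e-02,  4.28579771e-02,  9.12290625e-05]), 'position': array([ 0.21631906, -0.585859  ,  0.24494122]), 'ee_rot': array([-1.35523516,  0.94583322, -0.94351997]), 'force': array([0.05498439, 0.44967952, 0.47202056]), 'ft_torque': array([0.00171479, 0.02415183, 0.01350561]), 'width': 0.9963789245983514}
scene {'K': array([[387.76832853,   0.        , 279.07545804],
       [  0.        , 387.76832853, 207.53350792],
       [  0.        ,   0.        ,   1.        ]]), 'k1': -0.07018964322820233, 'R': array([[ 0.67967329,  0.73344106, -0.0104128 ],
       [ 0.59432104, -0.55896119, -0.57822564],
       [-0.42991478,  0.38681597, -0.81581045]]), 't': array([-0.37434649, -0.26330182,  1.1265944 ])}
top {'K': array([[382.42620242,   0.        , 281.28838629],
       [  0.        , 382.42620242, 206.26905725],
       [  0.        ,   0.        ,   1.        ]]), 'k1': -0.04407337925139988, 'R': array([[-0.00943487, -0.999852  ,  0.01438606],
       [-0.99018037,  0.00733497, -0.13960311],
       [ 0.13947693, -0.01556193, -0.99010303]]), 't': array([0.00676501, 0.53220167, 0.79025859])}
```

View pics/scene0.png

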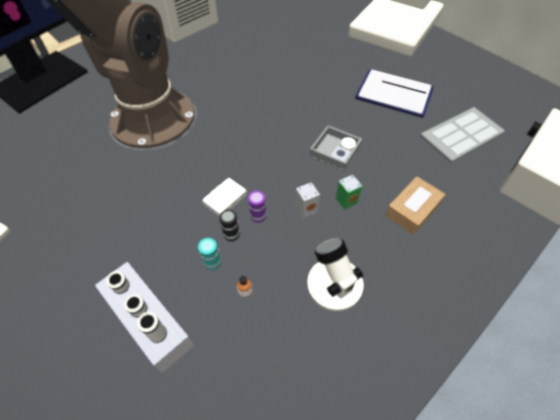

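View pics/top0.png

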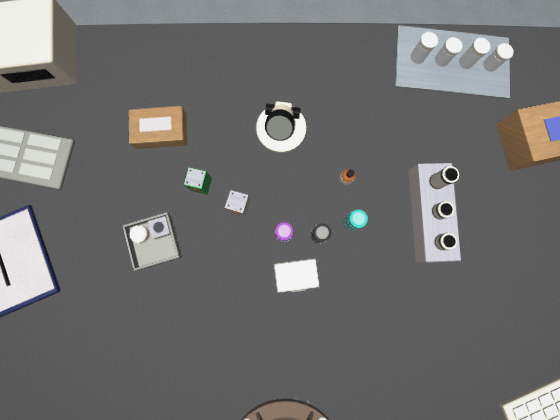

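```bash
cat > h.py <<'E'
from cell import arm
import cv2, numpy as np
from scipy.spatial.transform import Rotation as Rot
P={n:arm.camera_params(n) for n in("scene","top")}
def proj(n,X):
    p=P[n];r,_=cv2.Rodrigues(p["R"])
    return cv2.projectPoints(np.float64(X).reshape(-1,1,3),r,p["t"],p["K"],np.array([p["k1"],0,0,0.]))[0].reshape(-1,2)
def ray(n,uv):
    p=P[n];q=cv2.undistortPoints(np.float64(uv).reshape(-1,1,2),p["K"],np.array([p["k1"],0,0,0.]),None).reshape(-1,2)
    d=np.c_[q,np.ones(len(q))]@p["R"]; return -p["R"].T@p["t"],d
def onz(n,uv,z):
    c,d=ray(n,uv); return c+d*((z-c[2])/d[:,2])[:,None]
def tri(a,b):
    A=[];B=[]
    for n,uv in(("scene",a),("top",b)):
        c,d=ray(n,[uv]);d=d[0]/np.linalg.norm(d[0]);M=np.eye(3)-np.outer(d,d);A.append(M);B.append(M@c)
    return np.linalg.lstsq(np.vstack(A),np.hstack(B),rcond=None)[0]
def crop(n,x0,y0,w,h,s,out,im=None):
    im=cv2.imread(im) if im else arm.get_image(n)
    cv2.imwrite(out,cv2.resize(im[y0:y0+h,x0:x0+w],None,fx=s,fy=s,interpolation=cv2.INTER_CUBIC))
E
python3 - <<'E'
from h import *
crop("top",115,160,270,140,2.9,"pics/c1.png","pics/top0.png")
crop("top",400,150,80,120,5,"pics/c2.png","pics/top0.png")
crop("scene",90,140,280,230,2.6,"pics/c3.png","pics/scene0.png")
crop("top",240,80,90,90,6,"pics/c4.png","pics/top0.png")
E
```

```text
(no output)
```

View pics/c1.png

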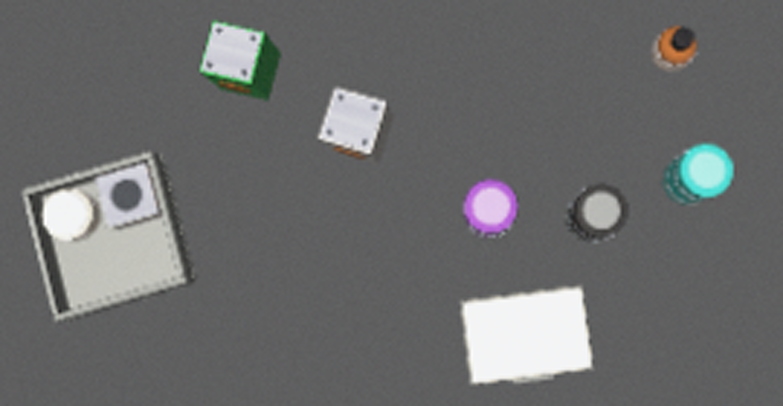

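View pics/c2.png

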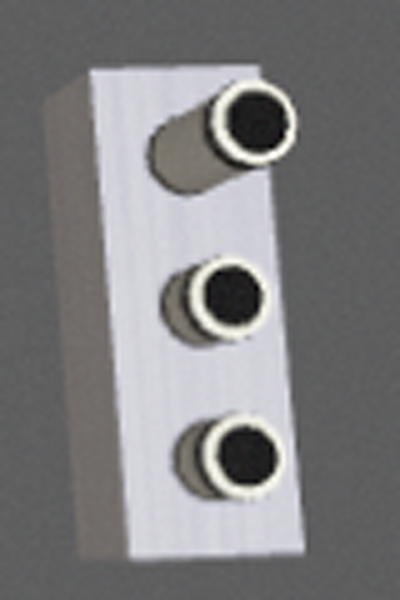

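View pics/c3.png

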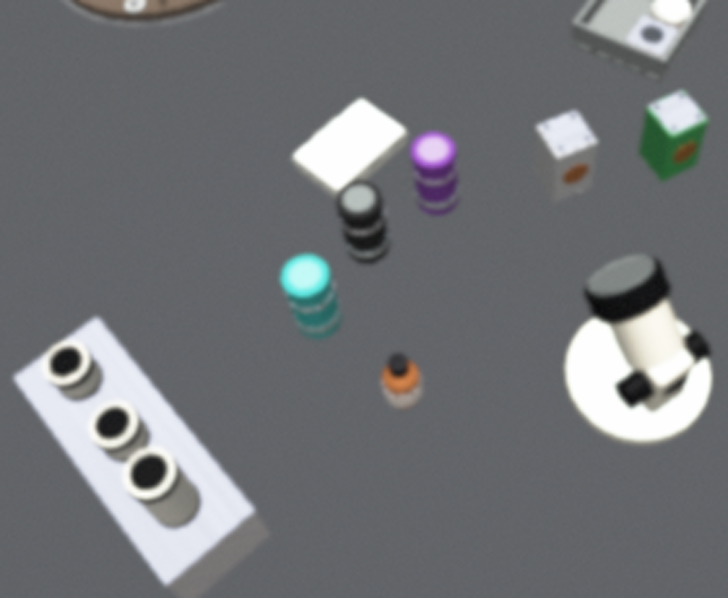

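View pics/c4.png

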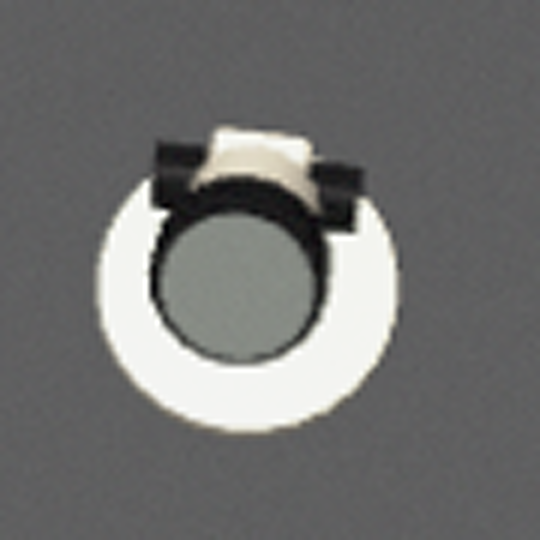

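```bash
cat > m.py <<'E'
from h import *
T=cv2.imread("pics/top0.png");S=cv2.imread("pics/scene0.png")
def blob(im,seed,box,f):
    x,y,w,h=box; m=np.zeros(im.shape[:2],np.uint8); m[y:y+h,x:x+w]=f(im[y:y+h,x:x+w].astype(int))*255
    cs,_=cv2.findContours(m,cv2.RETR_EXTERNAL,cv2.CHAIN_APPROX_NONE)
    cs=[c for c in cs if cv2.pointPolygonTest(c,tuple(map(float,seed)),True)>-3]
    return max(cs,key=cv2.contourArea)
mn=lambda a:a.min(2); mx=lambda a:a.max(2)
for p in[(321,233),(321,239),(236,202),(280,126),(262,126),(150,260),(420,190),(430,215),(450,175)]: print(p,T[p[1],p[0]])
for p in[(229,215),(308,190),(332,250),(330,238),(149,323)]: print("s",p,S[p[1],p[0]])
E
python3 m.py
```

```text
(321, 233) [182 185 185]
(321, 239) [72 74 75]
(236, 202) [221 214 214]
(280, 126) [133 139 136]
(262, 126) [241 244 243]
(150, 260) [186 194 193]
(420, 190) [191 183 185]
(430, 215) [219 212 213]
(450, 175) [25 25 25]
s (229, 215) [188 192 184]
s (308, 190) [243 235 232]
s (332, 250) [105 107 101]
s (330, 238) [118 116 114]
s (149, 323) [30 29 30]
```

```bash
cat >> m.py <<'E'
print('---')
def cen(c): 
    M=cv2.moments(c); return np.array([M['m10']/M['m00'],M['m01']/M['m00']])
def rect(c,z,name):
    X=onz("top",c.reshape(-1,2),z)[:,:2]; r=cv2.minAreaRect((X*1000).astype(np.float32)); print(name,np.round(r[0],1),np.round(r[1],1),round(r[2],1)); return r
def circ(n,c,z,name):
    X=onz(n,c.reshape(-1,2),z)[:,:2];(x,y),(a,b),_=cv2.fitEllipse((X*1000).astype(np.float32)); print(name,n,round(x,1),round(y,1),"d",round(a,1),round(b,1))
g=lambda t:(lambda a:mn(a)>t)
c=blob(T,(321,233),(305,215,35,35),g(130)); circ("top",c,.075,"eyep cap")
c=blob(T,(321,233),(305,215,35,35),lambda a:(mn(a)>130)|(mx(a)<70)); rect(c,.075,'eyep all')
c=blob(S,(229,215),(217,205,26,22),g(140)); circ("scene",c,.075,"eyep cap")
c=blob(T,(236,202),(220,185,32,32),g(150)); rect(c,.070,"block")
c=blob(T,(150,260),(115,205,70,70),g(110)); rect(c,.033,"box")
c=blob(T,(430,215),(405,155,65,115),lambda a:(mn(a)>172)); rect(c,.06,"stand")
c=blob(T,(450,175),(438,163,26,25),lambda a:(mx(a)<90)); circ("top",c,.13,"lens bore")
c=blob(S,(149,323),(135,308,28,26),lambda a:(mx(a)<110)); circ("scene",c,.13,"lens bore")
c=blob(T,(262,126),(245,90,75,70),g(200)); print(cv2.boundingRect(c))
# foot lower arc
pts=c.reshape(-1,2); pts=pts[pts[:,1]>125]
h=cv2.convexHull(pts).reshape(-1,2); 
for z in(0,.01,.016):
  X=onz("top",h,z)[:,:2]*1000; A=np.c_[2*X,np.ones(len(X))]; s=np.linalg.lstsq(A,(X**2).sum(1),rcond=None)[0]; print("foot",z,s[:2],2*np.sqrt(s[2]+s[:2]@s[:2]))
f=lambda a:(mn(a)>100)&(mx(a)<165)
gt=blob(T,(280,126),(262,110,40,35),f); et=cv2.fitEllipse(gt); print(et)
S2=S; gs=blob(S,(330,250),(312,232,40,40),lambda a:(mn(a)>75)&(mx(a)<170)); es=cv2.fitEllipse(gs); print(es)
print("glass tri",tri(es[0],et[0]))
v=S.copy();cv2.drawContours(v,[gs],-1,(0,0,255),1);w=T.copy();cv2.drawContours(w,[gt],-1,(0,0,255),1)
cv2.imwrite("pics/g.png",np.hstack([cv2.resize(v[225:295,300:370],None,fx=5,fy=5),cv2.resize(w[95:165,245:315],None,fx=5,fy=5)]))
E
python3 m.py
```

```text
(321, 233) [182 185 185]
(321, 239) [72 74 75]
(236, 202) [221 214 214]
(280, 126) [133 139 136]
(262, 126) [241 244 243]
(150, 260) [186 194 193]
(420, 190) [191 183 185]
(430, 215) [219 212 213]
(450, 175) [25 25 25]
s (229, 215) [188 192 184]
s (308, 190) [243 235 232]
s (332, 250) [105 107 101]
s (330, 238) [118 116 114]
s (149, 323) [30 29 30]
---
eyep cap top 472.8 -79.7 d 24.2 24.8
eyep all [473.5 -81.9] [24.6 29.6] 25.8
eyep cap scene 472.4 -77.8 d 22.5 23.6
block [539.3  96.6] [39.  39.3] 72.3
box [460.3 285.1] [103.6 101.6] 16.8
stand [ 516.4 -339.1] [209.2  87.3] 1.1
lens bore top 581.1 -332.1 d 21.4 22.1
lens bore scene 580.9 -329.8 d 19.8 20.6
(257, 110, 49, 42)
foot 0 [723.39481077   1.09494077] 113.69616284314473
foot 0.01 [719.81595369   1.25910987] 112.36892448332495
foot 0.016 [717.66863945   1.35761133] 111.57258146743497
((279.0609436035156, 127.68002319335938), (23.590091705322266, 24.59319305419922), 129.2393341064453)
((330.65545654296875, 247.8223114013672), (38.0865592956543, 45.33616256713867), 77.57642364501953)
glass tri [0.68637768 0.00836848 0.10652197]
```

View pics/g.png

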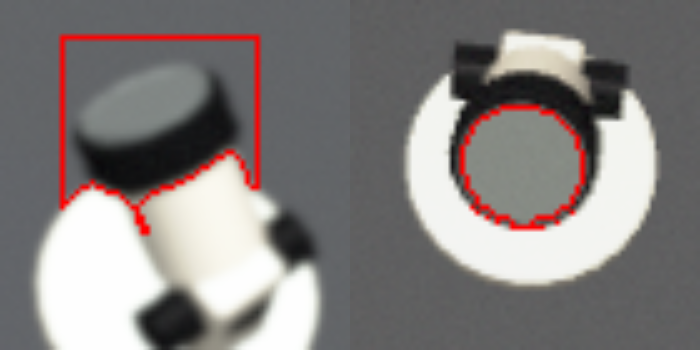

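```bash
cat > m2.py <<'E'
from h import *
T=cv2.imread("pics/top0.png");S=cv2.imread("pics/scene0.png")
X=onz("top",[(279.06,127.68)],.114)[0];print(X,proj("scene",X))
G=cv2.cvtColor(S,cv2.COLOR_BGR2GRAY)
# viewer knobs ends/ yaw options
for yaw in (170,175,180,185):
    a=np.radians(yaw);n=np.array([np.cos(a),np.sin(a),1])/2**.5;e1=np.array([-np.sin(a),np.cos(a),0]);e2=np.cross(n,e1)
    th=np.linspace(0,2*np.pi,40)
    C=X+.026*(np.cos(th)[:,None]*e1+np.sin(th)[:,None]*e2)
    print(yaw,cv2.fitEllipse(proj("scene",C).astype(np.float32)))
for r in range(238,258,2): print(r,G[r,308:352])
E
python3 m2.py
```

```text
[0.68206223 0.0064801  0.114     ] [[327.42969456 245.3223844 ]]
170 ((327.5201721191406, 245.46334838867188), (9.865958213806152, 27.16800308227539), 67.98233032226562)
175 ((327.5298767089844, 245.46775817871094), (10.507357597351074, 27.155651092529297), 64.48997497558594)
180 ((327.54052734375, 245.47193908691406), (11.195704460144043, 27.144412994384766), 61.01823425292969)
185 ((327.5520324707031, 245.47561645507812), (11.925684928894043, 27.134431838989258), 57.564327239990234)
238 [100 100 101 101 100 101 100 101 100 101 100 101 102 101 100 100 100 101
 102 102 106 109 116 121 124 127 127 128 125 125 118 109 100  93  93  96
  99 100 100 100 100 100 101 100]
240 [100 100 100 102  99 101 101 100 102 100 101 102 100 101 103 106 110 119
 127 131 134 137 140 139 139 137 135 134 132 132 132 127 117  90  67  68
  84  95 101 100 101 101 100 101]
242 [101 100 100 100 101 101 100 100 101 101 101 102 104 112 122 134 139 141
 138 138 133 134 133 134 133 132 133 133 132 133 133 130 119  94  57  42
  61  84  96 100 101 100 100 100]
244 [101 101 100 100 101 101 100 101 102 103 112 122 131 1
[... 529 characters left out ...]
0 104 122 131 130 131 131 132 131 131 131
 131 130 130 129 126 118 105  87  69  49  36  25  21  19  21  23  19  18
  17  21  29  55  82  96 100 101]
252 [100 101 100 101  99  95  78  55  61  80  93 101 106 111 111 110 108 107
 103  98  89  79  65  48  35  26  24  22  22  21  21  20  20  22  21  20
  17  26  41  66  87  98 100 100]
254 [101 100 100 101 100  97  83  60  35  26  32  41  48  52  51  49  43  39
  34  27  27  25  24  21  19  21  22  22  24  24  19  18  20  19  23  33
  53  78  91  97  97  99 101  99]
256 [100 101 100 102 101  99  96  82  58  31  13  16  15  15  16  17  17  16
  17  18  20  19  20  16  18  18  19  20  21  24  19  21  25  35  65 114
 161 191 183 150 118 102 101 101]
```

```bash
cat > m3.py <<'E'
from h import *
from scipy.optimize import brentq
T=cv2.imread("pics/top0.png");S=cv2.imread("pics/scene0.png")
G=cv2.cvtColor(S,cv2.COLOR_BGR2GRAY)
m=np.zeros_like(G);m[234:256,312:345]=(G[234:256,312:345]>116)*255
c=max(cv2.findContours(m,cv2.RETR_EXTERNAL,cv2.CHAIN_APPROX_NONE)[0],key=cv2.contourArea)
e=cv2.fitEllipse(c);print(e); print("tri",tri(e[0],(279.06,127.68)))
# knobs in top view
g=cv2.cvtColor(T,cv2.COLOR_BGR2GRAY)
for b in((264,102,11,13),(293,105,10,16)):
    x,y,w,h=b;mm=(g[y:y+h,x:x+w]<50).astype(np.uint8);M=cv2.moments(mm,True);u=(x+M['m10']/M['m00'],y+M['m01']/M['m00']);print(u,onz("top",[u],.05)[0])
gg=T[90:165,240:320].astype(int)
mm=(gg.min(2)>215).astype(np.uint8)
cs=cv2.findContours(mm,cv2.RETR_EXTERNAL,cv2.CHAIN_APPROX_NONE)[0];c=max(cs,key=cv2.contourArea).reshape(-1,2)+[240,90]
# foot: points on outer circle, keep those lying below the knobs & consistent
c=c[(c[:,1]>118)&((np.hypot(c[:,0]-281,c[:,1]-128)>20))]
for z in(.0,.01,.02):
  X=onz("top",c,z)[:,:2]*1000; A=np.c_[2*X,np.ones(len(X))]; s=np.linalg.lstsq(A,(X**2).sum(1),rcond=None)[0]; r=np.sqrt(s[2]+s[:2]@s[:2]);print(z,s[:2],2*r,np.std(np.hypot(*(X-s[:2]).T)-r))
for z in (.106,.110,.114): print(onz("top",[(279.06,127.68)],z),onz("scene",[e[0]],z))
E
python3 m3.py
```

```text
((328.4660949707031, 244.71563720703125), (10.885040283203125, 25.027353286743164), 69.45597839355469)
tri [0.68234296 0.00735517 0.11519652]
(269.40845070422534, 109.30985915492958) [0.74751616 0.02674881 0.05      ]
(295.66101694915255, 112.37288135593221) [ 0.74017093 -0.03132855  0.05      ]
0.0 [723.9567631    1.09486979] 112.49058123612474 1.2029270453336167
0.01 [720.37134604   1.25903972] 111.177416298989 1.1888846108374194
0.02 [716.78592898   1.42320965] 109.86425136185427 1.174842176349995
[[0.68491956 0.00638662 0.106     ]] [[0.67988858 0.01282082 0.106     ]]
[[0.68349089 0.00643336 0.11      ]] [[0.68119993 0.01086497 0.11      ]]
[[0.68206223 0.0064801  0.114     ]] [[0.68251128 0.00890912 0.114     ]]
```

```bash
cat > m4.py <<'E'
from h import *
o=arm.observe();print(np.round(Rot.from_rotvec(o["ee_rot"]).as_matrix(),3))
T=cv2.imread("pics/top0.png");S=cv2.imread("pics/scene0.png")
b=np.array([.460,.2845]);a=np.radians(16.8);R2=np.array([[np.cos(a),-np.sin(a)],[np.sin(a),np.cos(a)]])
def sq(h,z): return np.c_[(R2@(np.array([[-1,-1],[1,-1],[1,1],[-1,1]]).T*h)).T+b,np.full(4,z)]
W=[]
for n,im,(x,y) in(("top",T,(115,205)),("scene",S,(300,115))):
    v=cv2.resize(im[y:y+72,x:x+72],None,fx=5.5,fy=5.5,interpolation=cv2.INTER_CUBIC)
    for h,z,c in((.051,.033,(0,0,255)),(.046,.033,(0,255,0)),(.046,.005,(255,0,0))):
        cv2.polylines(v,[np.int32(((proj(n,sq(h,z))-[x,y]+.5)*5.5).round())],1,c,1)
    W.append(v)
cv2.imwrite("pics/box.png",np.hstack(W))
print("green",onz("top",[(197,178)],.07),"purple",onz("top",[(285,231)],.075),"turq",onz("top",[(358,219)],.075))
E
python3 m4.py
```

```text
[[ 0.346 -0.001  0.938]
 [-0.938  0.001  0.346]
 [-0.001 -1.    -0.   ]]
green [[0.58882461 0.17905411 0.07      ]] purple [[ 0.47576434 -0.00424065  0.075     ]] turq [[ 0.49921268 -0.15525424  0.075     ]]
```

View pics/box.png

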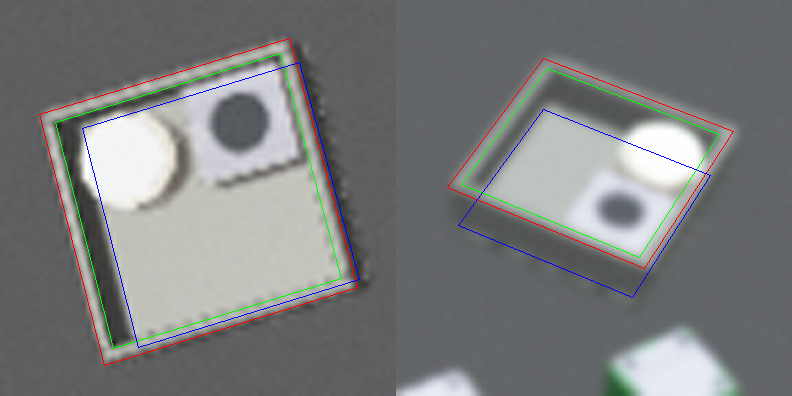

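```bash
cat >> h.py <<'E'
def down(psi):  # tool y down, tool x at yaw psi (deg)
    a=np.radians(psi);x=np.array([np.cos(a),np.sin(a),0]);y=np.array([0,0,-1.]);return np.c_[x,y,np.cross(x,y)]
def plan(p,R,n=None,vmax=5.,dr=.16):
    import json
    o=arm.observe();p0=o["position"];R0=Rot.from_rotvec(o["ee_rot"]);R1=Rot.from_matrix(R)
    w=(R0.inv()*R1).as_rotvec();d=np.array(p)-p0
    k=n or max(1,int(np.ceil(max(np.linalg.norm(d)*100/vmax,np.linalg.norm(w)/dr))))
    rows=[]
    for i in range(k):
        t=(R0*Rot.from_rotvec(w*i/k)).inv().apply(d/k)*100
        r=dict(zip(("x","y","z"),np.round(t,2).tolist()));r.update(zip(("rx","ry","rz"),np.round(w/k,3).tolist()))
        rows.append({a:b for a,b in r.items() if b})
    print("total d mm",np.round(d*1000,1),"rot deg",np.round(np.degrees(w),1),"rows",k);print(json.dumps(rows))
def st():
    o=arm.observe();print("t",round(o["clock"],2),"p",np.round(o["position"]*1000,1),"F",np.round(o["force"],1),"w",round(o["width"]*91.8,1),"q",np.round(o["joints"],2))
    return o
E
python3 -c "
from h import *
plan([.4725,-.079,.20],down(0))"
```

```text
total d mm [256.2 506.9 -45. ] rot deg [ -0.  -69.7  -0.1] rows 12
[{"x": -3.22, "y": 0.38, "z": 3.47, "ry": -0.101}, {"x": -2.86, "y": 0.38, "z": 3.77, "ry": -0.101}, {"x": -2.46, "y": 0.38, "z": 4.04, "ry": -0.101}, {"x": -2.04, "y": 0.38, "z": 4.27, "ry": -0.101}, {"x": -1.59, "y": 0.38, "z": 4.46, "ry": -0.101}, {"x": -1.13, "y": 0.38, "z": 4.6, "ry": -0.101}, {"x": -0.66, "y": 0.38, "z": 4.69, "ry": -0.101}, {"x": -0.19, "y": 0.38, "z": 4.73, "ry": -0.101}, {"x": 0.29, "y": 0.38, "z": 4.72, "ry": -0.101}, {"x": 0.77, "y": 0.38, "z": 4.67, "ry": -0.101}, {"x": 1.24, "y": 0.38, "z": 4.57, "ry": -0.101}, {"x": 1.7, "y": 0.38, "z": 4.42, "ry": -0.101}]
```

move_arm(
  series=[
    {"x":-3.2,"y":0.4,"z":3.5,"ry":-0.1},
    {"x":-2.9,"y":0.4,"z":3.8,"ry":-0.1},
    {"x":-2.5,"y":0.4,"z":4.0,"ry":-0.1},
    {"x":-2.0,"y":0.4,"z":4.3,"ry":-0.1},
    {"x":-1.6,"y":0.4,"z":4.5,"ry":-0.1},
    {"x":-1.1,"y":0.4,"z":4.6,"ry":-0.1},
    {"x":-0.7,"y":0.4,"z":4.7,"ry":-0.1},
    {"x":-0.2,"y":0.4,"z":4.7,"ry":-0.1},
    {"x":0.3,"y":0.4,"z":4.7,"ry":-0.1},
    {"x":0.8,"y":0.4,"z":4.7,"ry":-0.1},
    {"x":1.2,"y":0.4,"z":4.6,"ry":-0.1},
    {"x":1.7,"y":0.4,"z":4.4,"ry":-0.1},
  ],
  jaw=6.5,
  newtons=20,
)

```text
invalid input
```

```bash
python3 -c "
from h import *
st();plan([.4725,-.079,.20],down(0))"
```

```text
t 0.1 p [ 216.3 -585.9  245. ] F [-0.8 -0.5  0.1] w 92.2 q [ 1.11  0.44  0.02  1.57 -0.01  1.13 -0.08]
total d mm [256.2 506.9 -45. ] rot deg [ -0.  -69.7  -0.1] rows 12
[{"x": -3.22, "y": 0.38, "z": 3.47, "ry": -0.101}, {"x": -2.86, "y": 0.38, "z": 3.77, "ry": -0.101}, {"x": -2.46, "y": 0.38, "z": 4.04, "ry": -0.101}, {"x": -2.04, "y": 0.38, "z": 4.27, "ry": -0.101}, {"x": -1.59, "y": 0.38, "z": 4.46, "ry": -0.101}, {"x": -1.13, "y": 0.38, "z": 4.6, "ry": -0.101}, {"x": -0.66, "y": 0.38, "z": 4.69, "ry": -0.101}, {"x": -0.19, "y": 0.38, "z": 4.73, "ry": -0.101}, {"x": 0.29, "y": 0.38, "z": 4.72, "ry": -0.101}, {"x": 0.77, "y": 0.38, "z": 4.67, "ry": -0.101}, {"x": 1.24, "y": 0.38, "z": 4.57, "ry": -0.101}, {"x": 1.7, "y": 0.38, "z": 4.42, "ry": -0.101}]
```

move_arm(
  series=[
    {"x":-3.2,"y":0.4,"z":3.5,"rx":0,"ry":-0.1,"rz":0},
    {"x":-2.9,"y":0.4,"z":3.8,"rx":0,"ry":-0.1,"rz":0},
    {"x":-2.5,"y":0.4,"z":4.0,"rx":0,"ry":-0.1,"rz":0},
    {"x":-2.0,"y":0.4,"z":4.3,"rx":0,"ry":-0.1,"rz":0},
    {"x":-1.6,"y":0.4,"z":4.5,"rx":0,"ry":-0.1,"rz":0},
    {"x":-1.1,"y":0.4,"z":4.6,"rx":0,"ry":-0.1,"rz":0},
    {"x":-0.7,"y":0.4,"z":4.7,"rx":0,"ry":-0.1,"rz":0},
    {"x":-0.2,"y":0.4,"z":4.7,"rx":0,"ry":-0.1,"rz":0},
    {"x":0.3,"y":0.4,"z":4.7,"rx":0,"ry":-0.1,"rz":0},
    {"x":0.8,"y":0.4,"z":4.7,"rx":0,"ry":-0.1,"rz":0},
    {"x":1.2,"y":0.4,"z":4.6,"rx":0,"ry":-0.1,"rz":0},
    {"x":1.7,"y":0.4,"z":4.4,"rx":0,"ry":-0.1,"rz":0},
  ],
  jaw=6.5,
  newtons=20,
)

```text
clock: 1.6
position: [0.4725, -0.0632, 0.1929]
ee_rot: [-1.569, -0.008, 0.014]
force: [0.9, -0.7, -0.2]
width: 0.706
```

```bash
sed -i 's/rows.append.*/rows.append(r)/' h.py; python3 -c "
from h import *
st();plan([.4725,-.079,.20],down(0))"
```

```text
t 1.6 p [472.5 -63.2 192.9] F [ 0.9 -0.7 -0.2] w 64.8 q [ 0.42  0.3  -0.49  1.96  0.17  0.93 -0.14]
total d mm [ -0.  -15.8   7.1] rot deg [-0.1  0.8 -0.3] rows 1
[{"x": -0.03, "y": -0.71, "z": -1.58, "rx": -0.001, "ry": 0.014, "rz": -0.004}]
```

move_arm(
  series=[
    {"x":0,"y":2.0,"z":-1.6,"rx":0,"ry":0.014,"rz":0},
    {"x":0,"y":4.0,"z":0,"rx":0,"ry":0,"rz":0},
    {"x":0,"y":3.0,"z":0,"rx":0,"ry":0,"rz":0},
    {"x":0,"y":0,"z":0,"rx":0,"ry":0,"rz":0},
  ],
)

```text
clock: 2.1
position: [0.4742, -0.0743, 0.1004]
ee_rot: [-1.567, -0.005, 0.01]
force: [-0.5, 1.1, 0.0]
width: 0.706
```

```bash
python3 -c "
from h import *
st();plan([.4725,-.079,.055],down(0));crop('scene',180,130,160,130,5,'pics/e1.png')"
```

```text
t 2.1 p [474.2 -74.3 100.4] F [-0.5  1.1  0. ] w 64.8 q [ 0.38  0.43 -0.44  2.05  0.27  0.71 -0.21]
total d mm [ -1.7  -4.7 -45.4] rot deg [-0.2  0.5 -0.2] rows 1
[{"x": -0.16, "y": 4.54, "z": -0.49, "rx": -0.004, "ry": 0.009, "rz": -0.003}]
```

View pics/e1.png

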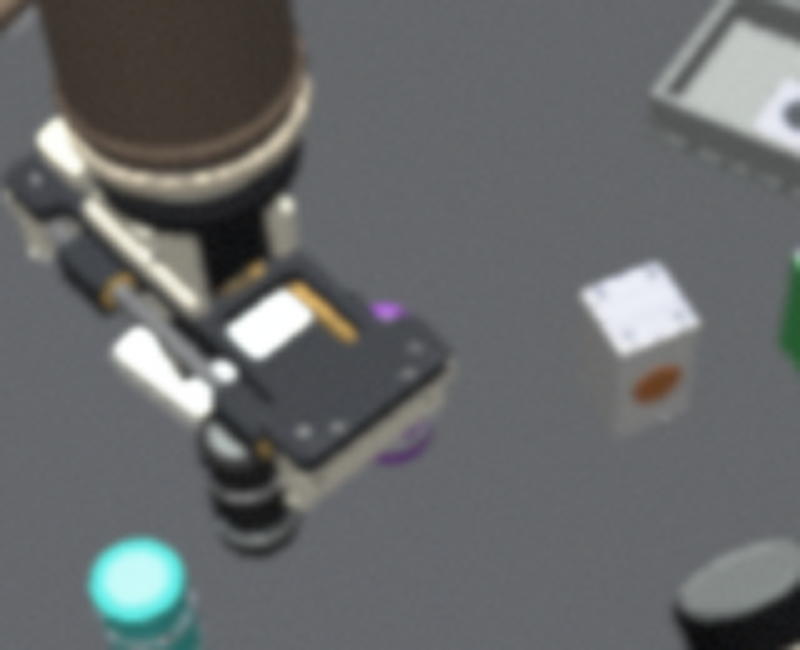

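```bash
python3 -c "
from h import *
st();print(proj('scene',[[.4742,-.0743,.1004],[.4725,-.079,.075],[.4742,-.0743,.147],[.4742+.095,-.0743-.0375,.147],[.4742+.095,-.0743+.0375,.147],[.4742-.095,-.0743-.0375,.147]]));cv2.imwrite('pics/t1.png',arm.get_image('top'))"
```

```text
t 2.15 p [475.1 -74.2 101.6] F [-0.3  0.   0.2] w 64.9 q [ 0.39  0.43 -0.44  2.05  0.27  0.72 -0.21]
[[227.76672163 208.48836789]
 [226.96170511 216.0570677 ]
 [225.01530371 195.05622169]
 [240.80634585 235.81712185]
 [270.77947096 213.00771285]
 [182.57659694 178.39125027]]
```

View pics/t1.png

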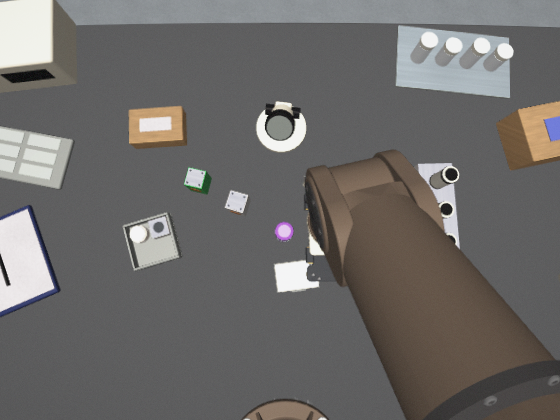

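move_arm(
  series=[
    {"x":-0.2,"y":0,"z":-0.5,"rx":0,"ry":0.009,"rz":0},
    {"x":0,"y":2.4,"z":0,"rx":0,"ry":0,"rz":0},
    {"x":0,"y":2.2,"z":0,"rx":0,"ry":0,"rz":0},
    {"x":0,"y":0,"z":0,"rx":0,"ry":0,"rz":0},
  ],
)

```text
clock: 2.7
position: [0.4773, -0.0814, 0.0606]
ee_rot: [-1.57, -0.005, -0.01]
force: [-0.3, 0.0, 1.1]
width: 0.708
```

```bash
python3 -c "
from h import *
st();plan([.4725,-.079,.055],down(0))"
```

```text
t 2.7 p [477.3 -81.4  60.6] F [-0.3  0.   1.1] w 65.0 q [ 0.36  0.49 -0.39  2.09  0.32  0.61 -0.26]
total d mm [-4.8  2.4 -5.6] rot deg [-0.  -0.2  0.5] rows 1
[{"x": -0.48, "y": 0.56, "z": 0.24, "rx": -0.001, "ry": -0.003, "rz": 0.009}]
```

move_arm(
  series=[
    {"x":-0.45,"y":0.55,"z":0.2,"rx":0,"ry":0,"rz":0.009},
    {"x":0,"y":0,"z":0,"rx":0,"ry":0,"rz":0},
  ],
)

```text
clock: 2.95
position: [0.4736, -0.0797, 0.0568]
ee_rot: [-1.571, 0.001, -0.005]
force: [-0.9, 0.6, 0.2]
width: 0.71
```

```bash
python3 -c "
from h import *
st();plan([.4725,-.079,.055],down(0))"
```

```text
t 2.95 p [473.6 -79.7  56.8] F [-0.9  0.6  0.2] w 65.1 q [ 0.35  0.5  -0.39  2.09  0.32  0.61 -0.27]
total d mm [-1.1  0.7 -1.8] rot deg [-0.  -0.2  0.1] rows 1
[{"x": -0.11, "y": 0.18, "z": 0.07, "rx": -0.0, "ry": -0.004, "rz": 0.002}]
```

Good. Close.

move_arm(
  series=[
    {"x":-0.1,"y":0.1,"z":0,"rx":0,"ry":0,"rz":0},
    {"x":0,"y":0,"z":0,"rx":0,"ry":0,"rz":0},
    {"x":0,"y":0,"z":0,"rx":0,"ry":0,"rz":0},
    {"x":0,"y":0,"z":0,"rx":0,"ry":0,"rz":0},
    {"x":0,"y":0,"z":0,"rx":0,"ry":0,"rz":0},
  ],
  jaw=3.0,
  newtons=20,
)

```text
clock: 3.58
position: [0.4732, -0.0798, 0.0569]
ee_rot: [-1.571, 0.0, -0.007]
force: [-0.4, -0.0, -0.2]
width: 0.4
```

```bash
python3 -c "
from h import *
st()
plan([.4725,-.079,.12],down(0))"
```

```text
t 3.58 p [473.2 -79.8  56.9] F [-0.4 -0.  -0.2] w 36.7 q [ 0.35  0.5  -0.39  2.1   0.33  0.6  -0.27]
total d mm [-0.7  0.8 63.1] rot deg [ 0.  -0.2  0.2] rows 2
[{"x": -0.02, "y": -3.15, "z": 0.04, "rx": 0.0, "ry": -0.002, "rz": 0.002}, {"x": -0.03, "y": -3.15, "z": 0.04, "rx": 0.0, "ry": -0.002, "rz": 0.002}]
```

move_arm(
  series=[
    {"x":0,"y":-2,"z":0,"rx":0,"ry":0,"rz":0},
    {"x":0,"y":-4,"z":0,"rx":0,"ry":0,"rz":0},
    {"x":0,"y":-4,"z":0,"rx":0,"ry":0,"rz":0},
  ],
)

```text
clock: 3.95
position: [0.47, -0.0795, 0.1561]
ee_rot: [-1.569, 0.006, 0.0]
force: [1.1, -0.2, -2.5]
width: 0.398
```

```bash
python3 -c "
from h import *
st()
plan([.4449,.2565,.15],down(16.8))"
```

```text
t 3.95 p [470.  -79.5 156.1] F [ 1.1 -0.2 -2.5] w 36.5 q [ 0.43  0.35 -0.47  2.    0.21  0.84 -0.16]
total d mm [-25.1 336.   -6.1] rot deg [ -0.1 -17.   -0.2] rows 7
[{"x": -0.38, "y": 0.1, "z": 4.8, "rx": -0.0, "ry": -0.042, "rz": -0.001}, {"x": -0.17, "y": 0.09, "z": 4.81, "rx": -0.0, "ry": -0.042, "rz": -0.001}, {"x": 0.03, "y": 0.09, "z": 4.81, "rx": -0.0, "ry": -0.042, "rz": -0.001}, {"x": 0.24, "y": 0.09, "z": 4.81, "rx": -0.0, "ry": -0.042, "rz": -0.001}, {"x": 0.44, "y": 0.09, "z": 4.79, "rx": -0.0, "ry": -0.042, "rz": -0.001}, {"x": 0.64, "y": 0.09, "z": 4.77, "rx": -0.0, "ry": -0.042, "rz": -0.001}, {"x": 0.84, "y": 0.09, "z": 4.74, "rx": -0.0, "ry": -0.042, "rz": -0.001}]
```

move_arm(
  series=[
    {"x":-0.4,"y":0,"z":3.0,"rx":0,"ry":-0.042,"rz":0},
    {"x":-0.2,"y":0,"z":4.8,"rx":0,"ry":-0.042,"rz":0},
    {"x":0,"y":0,"z":4.8,"rx":0,"ry":-0.042,"rz":0},
    {"x":0.2,"y":0,"z":4.8,"rx":0,"ry":-0.042,"rz":0},
    {"x":0.4,"y":0,"z":4.8,"rx":0,"ry":-0.042,"rz":0},
    {"x":0.6,"y":0,"z":4.8,"rx":0,"ry":-0.042,"rz":0},
    {"x":0.8,"y":0,"z":4.5,"rx":0,"ry":-0.042,"rz":0},
    {"x":0,"y":0,"z":0,"rx":0,"ry":0,"rz":0},
    {"x":0,"y":0,"z":0,"rx":0,"ry":0,"rz":0},
  ],
)

```text
clock: 5.08
position: [0.4429, 0.2434, 0.1577]
ee_rot: [-1.559, -0.231, 0.232]
force: [0.0, -0.5, -2.6]
width: 0.401
```

```bash
python3 -c "
from h import *
st()
plan([.4449,.2565,.12],down(16.8))"
```

```text
t 5.08 p [442.9 243.4 157.7] F [ 0.  -0.5 -2.6] w 36.8 q [-0.14  0.41 -0.61  1.93  0.3   0.89 -0.61]
total d mm [  2.   13.1 -37.7] rot deg [ 0.   0.1 -0. ] rows 1
[{"x": 0.58, "y": 3.77, "z": 1.2, "rx": 0.0, "ry": 0.002, "rz": -0.001}]
```

move_arm(
  series=[
    {"x":0.6,"y":2.0,"z":1.2,"rx":0,"ry":0,"rz":0},
    {"x":0,"y":1.8,"z":0,"rx":0,"ry":0,"rz":0},
    {"x":0,"y":0,"z":0,"rx":0,"ry":0,"rz":0},
  ],
)

```text
clock: 5.45
position: [0.4461, 0.2528, 0.1186]
ee_rot: [-1.561, -0.227, 0.228]
force: [-1.1, -0.0, -1.5]
width: 0.402
```

```bash
python3 -c "
from h import *
st()
plan([.4449,.2565,.068],down(16.8))
a=arm.get_image('scene');b=arm.get_image('top')
cv2.imwrite('pics/b1.png',np.hstack([cv2.resize(a[100:200,290:390],None,fx=3.9,fy=3.9,interpolation=2),cv2.resize(b[190:290,110:210],None,fx=3.9,fy=3.9,interpolation=2)]))
"
```

```text
t 5.45 p [446.1 252.8 118.6] F [-1.1 -0.  -1.5] w 36.9 q [-0.18  0.48 -0.58  1.95  0.36  0.82 -0.67]
total d mm [ -1.2   3.7 -50.6] rot deg [ 0.1 -0.2 -0.1] rows 2
[{"x": -0.0, "y": 2.53, "z": 0.2, "rx": 0.001, "ry": -0.002, "rz": -0.001}, {"x": -0.0, "y": 2.53, "z": 0.2, "rx": 0.001, "ry": -0.002, "rz": -0.001}]
```

View pics/b1.png

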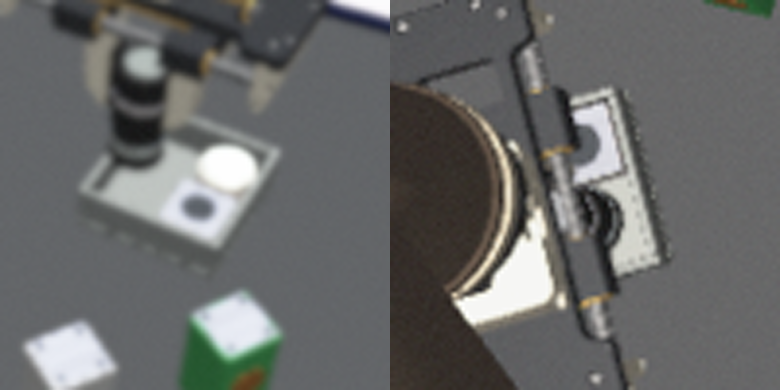

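move_arm(
  series=[
    {"x":0,"y":0,"z":0.4,"rx":0,"ry":0,"rz":0},
    {"x":0,"y":0,"z":0,"rx":0,"ry":0,"rz":0},
    {"x":0,"y":2.0,"z":0,"rx":0,"ry":0,"rz":0},
    {"x":0,"y":0,"z":0,"rx":0,"ry":0,"rz":0},
  ],
)

```text
clock: 6.05
position: [0.4471, 0.258, 0.1021]
ee_rot: [-1.559, -0.23, 0.222]
force: [-0.4, -0.5, -2.6]
width: 0.398
```

```bash
python3 -c "
from h import *
st()
plan([.4449,.2565,.068],down(16.8))
"
```

```text
t 6.05 p [447.1 258.  102.1] F [-0.4 -0.5 -2.6] w 36.5 q [-0.2   0.5  -0.57  1.97  0.38  0.78 -0.7 ]
total d mm [ -2.2  -1.5 -34.1] rot deg [ 0.1 -0.3  0.3] rows 1
[{"x": -0.27, "y": 3.41, "z": -0.08, "rx": 0.001, "ry": -0.005, "rz": 0.005}]
```

move_arm(
  series=[
    {"x":-0.3,"y":0.8,"z":-0.1,"rx":0,"ry":0,"rz":0.005},
    {"x":0,"y":0.8,"z":0,"rx":0,"ry":0,"rz":0},
    {"x":0,"y":0,"z":0,"rx":0,"ry":0,"rz":0},
  ],
)

```text
clock: 6.42
position: [0.445, 0.2565, 0.0864]
ee_rot: [-1.559, -0.227, 0.225]
force: [0.6, -0.3, -2.2]
width: 0.397
```

```bash
python3 -c "
from h import *
st()
plan([.4449,.2565,.064],down(16.8))
"
```

```text
t 6.42 p [445.  256.5  86.4] F [ 0.6 -0.3 -2.2] w 36.5 q [-0.21  0.52 -0.56  1.98  0.4   0.75 -0.72]
total d mm [ -0.1   0.  -22.4] rot deg [ 0.  -0.3  0.1] rows 1
[{"x": -0.02, "y": 2.24, "z": 0.01, "rx": 0.001, "ry": -0.005, "rz": 0.001}]
```

move_arm(
  series=[
    {"x":0,"y":0.8,"z":0,"rx":0,"ry":-0.005,"rz":0},
    {"x":0,"y":0.8,"z":0,"rx":0,"ry":0,"rz":0},
    {"x":0,"y":0.3,"z":0,"rx":0,"ry":0,"rz":0},
    {"x":0,"y":0,"z":0,"rx":0,"ry":0,"rz":0},
  ],
)

```text
clock: 6.92
position: [0.4452, 0.2567, 0.0662]
ee_rot: [-1.559, -0.232, 0.229]
force: [-0.2, 0.2, -1.5]
width: 0.402
```

```bash
python3 -c "
from h import *
st()
plan([.4449,.2565,.0615],down(16.8))
"
```

```text
t 6.92 p [445.2 256.7  66.2] F [-0.2  0.2 -1.5] w 36.9 q [-0.23  0.55 -0.54  2.    0.43  0.7  -0.74]
total d mm [-0.3 -0.2 -4.7] rot deg [0.  0.  0.1] rows 1
[{"x": -0.03, "y": 0.47, "z": -0.01, "rx": 0.0, "ry": 0.001, "rz": 0.002}]
```

move_arm(
  series=[
    {"x":0,"y":0.2,"z":0,"rx":0,"ry":0,"rz":0},
    {"x":0,"y":0.15,"z":0,"rx":0,"ry":0,"rz":0},
    {"x":0,"y":0.1,"z":0,"rx":0,"ry":0,"rz":0},
    {"x":0,"y":0,"z":0,"rx":0,"ry":0,"rz":0},
  ],
)

```text
clock: 7.42
position: [0.4454, 0.2569, 0.062]
ee_rot: [-1.558, -0.232, 0.229]
force: [-0.0, -0.8, -2.6]
width: 0.401
```

```bash
python3 -c "
from h import *
st()
plan([.4449,.2565,.0615],down(16.8))
"
```

```text
t 7.42 p [445.4 256.9  62. ] F [-0.  -0.8 -2.6] w 36.8 q [-0.23  0.56 -0.53  2.    0.43  0.7  -0.75]
total d mm [-0.5 -0.4 -0.5] rot deg [0.  0.  0.1] rows 1
[{"x": -0.06, "y": 0.05, "z": -0.02, "rx": 0.0, "ry": 0.0, "rz": 0.002}]
```

move_arm(
  series=[
    {"x":0,"y":0.1,"z":0,"rx":0,"ry":0,"rz":0},
    {"x":0,"y":0.1,"z":0,"rx":0,"ry":0,"rz":0},
    {"x":0,"y":0,"z":0,"rx":0,"ry":0,"rz":0},
  ],
)

```text
clock: 7.8
position: [0.4455, 0.2571, 0.0621]
ee_rot: [-1.559, -0.234, 0.227]
force: [-0.2, -0.9, -2.6]
width: 0.403
```

```bash
python3 -c "
from h import *
st()
"
```

```text
t 7.8 p [445.5 257.1  62.1] F [-0.2 -0.9 -2.6] w 37.0 q [-0.24  0.55 -0.53  2.    0.44  0.69 -0.75]
```

move_arm(
  series=[
    {"x":0,"y":0.2,"z":0,"rx":0,"ry":0,"rz":0},
    {"x":0,"y":0,"z":0,"rx":0,"ry":0,"rz":0},
  ],
)

```text
clock: 8.05
position: [0.4456, 0.2574, 0.0616]
ee_rot: [-1.56, -0.235, 0.227]
force: [0.1, 1.4, -3.4]
width: 0.4
```

```bash
python3 -c "
from h import *
st()
a=arm.get_image('scene');b=arm.get_image('top');st()
cv2.imwrite('pics/b2.png',np.hstack([cv2.resize(a[100:200,290:390],None,fx=3.9,fy=3.9,interpolation=2),cv2.resize(b[190:290,110:210],None,fx=3.9,fy=3.9,interpolation=2)]))
"
```

```text
t 8.05 p [445.6 257.4  61.6] F [ 0.1  1.4 -3.4] w 36.7 q [-0.24  0.55 -0.53  2.    0.44  0.69 -0.75]
t 8.15 p [445.7 257.4  61.5] F [-0.5 -1.2  5. ] w 36.6 q [-0.24  0.56 -0.53  2.    0.44  0.69 -0.75]
```

View pics/b2.png

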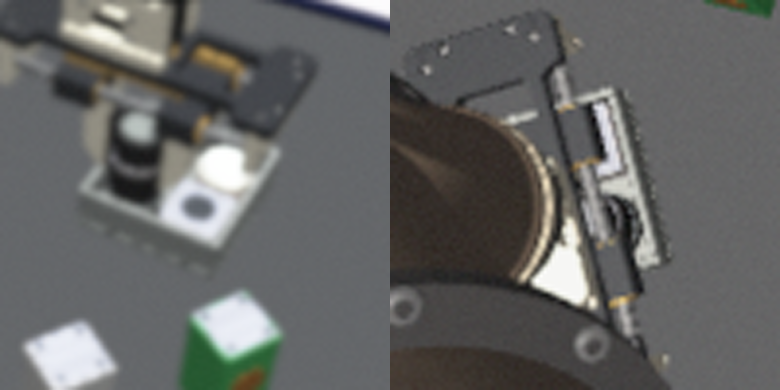

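move_arm(
  series=[
    {"x":0,"y":0,"z":0,"rx":0,"ry":0,"rz":0},
    {"x":0,"y":0,"z":0,"rx":0,"ry":0,"rz":0},
    {"x":0,"y":0,"z":0,"rx":0,"ry":0,"rz":0},
    {"x":0,"y":0,"z":0,"rx":0,"ry":0,"rz":0},
  ],
  jaw=6.2,
)

```text
clock: 8.65
position: [0.4461, 0.2576, 0.0611]
ee_rot: [-1.559, -0.235, 0.226]
force: [0.9, -0.5, -0.2]
width: 0.669
```

move_arm(
  series=[
    {"x":0,"y":-1,"z":0,"rx":0,"ry":0,"rz":0},
    {"x":0,"y":-3,"z":0,"rx":0,"ry":0,"rz":0},
    {"x":0,"y":-5,"z":0,"rx":0,"ry":0,"rz":0},
  ],
)

```text
clock: 9.02
position: [0.4437, 0.2564, 0.1513]
ee_rot: [-1.561, -0.23, 0.232]
force: [0.6, -0.3, 0.0]
width: 0.675
```

```bash
python3 -c "
from h import *
st();plan([.5393,.0966,.15],down(-17.7))
"
```

```text
t 9.03 p [443.7 256.4 151.3] F [ 0.6 -0.3  0. ] w 61.9 q [-0.17  0.43 -0.61  1.92  0.32  0.89 -0.64]
total d mm [  95.6 -159.8   -1.3] rot deg [ 0.2 34.6 -0. ] rows 4
[{"x": 1.13, "y": 0.04, "z": -4.52, "rx": 0.001, "ry": 0.151, "rz": -0.0}, {"x": 1.79, "y": 0.04, "z": -4.3, "rx": 0.001, "ry": 0.151, "rz": -0.0}, {"x": 2.42, "y": 0.04, "z": -3.98, "rx": 0.001, "ry": 0.151, "rz": -0.0}, {"x": 2.99, "y": 0.03, "z": -3.57, "rx": 0.001, "ry": 0.151, "rz": -0.0}]
```

move_arm(
  series=[
    {"x":1.1,"y":0,"z":-4.5,"rx":0,"ry":0.15,"rz":0},
    {"x":1.8,"y":0,"z":-4.3,"rx":0,"ry":0.15,"rz":0},
    {"x":2.4,"y":0,"z":-4.0,"rx":0,"ry":0.15,"rz":0},
    {"x":3.0,"y":0,"z":-3.6,"rx":0,"ry":0.15,"rz":0},
    {"x":0,"y":0,"z":0,"rx":0,"ry":0,"rz":0},
    {"x":0,"y":0,"z":0,"rx":0,"ry":0,"rz":0},
  ],
)

```text
clock: 9.78
position: [0.5436, 0.0947, 0.1607]
ee_rot: [-1.55, 0.244, -0.259]
force: [-0.2, -0.5, -0.2]
width: 0.675
```

```bash
python3 -c "
from h import *
st();plan([.5393,.0966,.1],down(-17.7))
a=arm.get_image('scene');b=arm.get_image('top')
cv2.imwrite('pics/b3.png',np.hstack([cv2.resize(a[100:200,290:390],None,fx=3.9,fy=3.9,interpolation=2),cv2.resize(b[190:290,110:210],None,fx=3.9,fy=3.9,interpolation=2)]))
"
```

```text
t 9.78 p [543.6  94.7 160.7] F [-0.2 -0.5 -0.2] w 61.9 q [ 0.05  0.44 -0.42  1.84  0.22  0.9  -0.8 ]
total d mm [ -4.3   1.9 -60.7] rot deg [-0.4 -0.7  0.5] rows 2
[{"x": -0.26, "y": 3.03, "z": 0.0, "rx": -0.004, "ry": -0.006, "rz": 0.004}, {"x": -0.25, "y": 3.03, "z": 0.01, "rx": -0.004, "ry": -0.006, "rz": 0.004}]
```

View pics/b3.png

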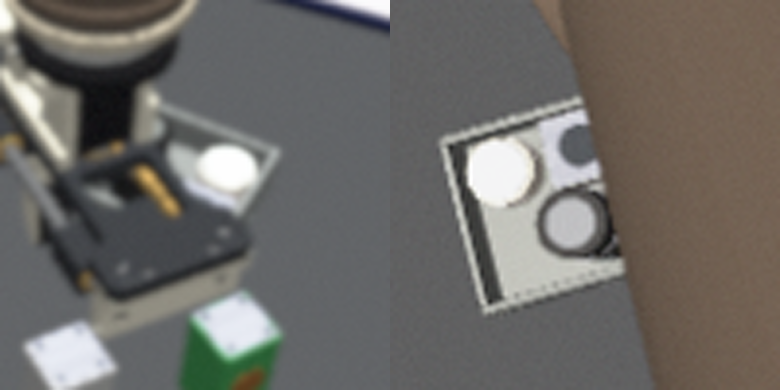

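move_arm(
  series=[
    {"x":-0.5,"y":1.5,"z":0,"rx":-0.004,"ry":-0.012,"rz":0.008},
    {"x":0,"y":2,"z":0,"rx":0,"ry":0,"rz":0},
    {"x":0,"y":2,"z":0,"rx":0,"ry":0,"rz":0},
    {"x":0,"y":0,"z":0,"rx":0,"ry":0,"rz":0},
  ],
)

```text
clock: 10.38
position: [0.5355, 0.1006, 0.1018]
ee_rot: [-1.555, 0.236, -0.232]
force: [-0.3, -0.4, 0.0]
width: 0.674
```

```bash
python3 -c "
from h import *
st();plan([.5393,.0966,.0535],down(-17.7))
X=onz('top',[(157.7,245.7)],.08)[0];print(X)
a=np.radians(16.8);print((np.array([[np.cos(a),np.sin(a)],[-np.sin(a),np.cos(a)]])@(X[:2]-[.460,.2845]))*1000)
"
```

```text
t 10.38 p [535.5 100.6 101.8] F [-0.3 -0.4  0. ] w 61.8 q [ 0.02  0.51 -0.41  1.9   0.27  0.79 -0.84]
total d mm [  3.8  -4.  -48.3] rot deg [-0.1  0.6 -0.2] rows 1
[{"x": 0.49, "y": 4.83, "z": -0.28, "rx": -0.003, "ry": 0.011, "rz": -0.003}]
[0.4475368  0.25369808 0.08      ]
[-20.83400471 -25.88502027]
```

move_arm(
  series=[
    {"x":0.3,"y":0,"z":-0.2,"rx":0,"ry":0.01,"rz":0},
    {"x":0,"y":0,"z":0,"rx":0,"ry":0,"rz":0},
    {"x":0,"y":1.5,"z":0,"rx":0,"ry":0,"rz":0},
    {"x":0,"y":0,"z":0,"rx":0,"ry":0,"rz":0},
  ],
)

```text
clock: 10.88
position: [0.5382, 0.0986, 0.087]
ee_rot: [-1.553, 0.242, -0.24]
force: [0.1, 0.1, -0.5]
width: 0.674
```

```bash
python3 -c "
from h import *
st();plan([.5393,.0966,.0535],down(-17.7))
"
```

```text
t 10.88 p [538.2  98.6  87. ] F [ 0.1  0.1 -0.5] w 61.9 q [ 0.01  0.53 -0.39  1.91  0.28  0.75 -0.85]
total d mm [  1.1  -2.  -33.5] rot deg [-0.2  0.1 -0.1] rows 1
[{"x": 0.17, "y": 3.35, "z": -0.17, "rx": -0.004, "ry": 0.002, "rz": -0.002}]
```

move_arm(
  series=[
    {"x":0.15,"y":1.0,"z":-0.15,"rx":0,"ry":0,"rz":0},
    {"x":0,"y":1.2,"z":0,"rx":0,"ry":0,"rz":0},
    {"x":0,"y":1.1,"z":0,"rx":0,"ry":0,"rz":0},
    {"x":0,"y":0,"z":0,"rx":0,"ry":0,"rz":0},
  ],
)

```text
clock: 11.38
position: [0.539, 0.0966, 0.0512]
ee_rot: [-1.554, 0.243, -0.239]
force: [0.1, -1.3, -0.5]
width: 0.671
```

```bash
python3 -c "
from h import *
st();plan([.5393,.0966,.0535],down(-17.7))
"
```

```text
t 11.38 p [539.   96.6  51.2] F [ 0.1 -1.3 -0.5] w 61.6 q [-0.    0.58 -0.37  1.93  0.31  0.68 -0.87]
total d mm [0.3 0.  2.3] rot deg [-0.2  0.1 -0.1] rows 1
[{"x": 0.03, "y": -0.23, "z": 0.01, "rx": -0.003, "ry": 0.002, "rz": -0.003}]
```

move_arm(
  series=[
    {"x":0,"y":-0.3,"z":0,"rx":0,"ry":0,"rz":0},
    {"x":0,"y":0,"z":0,"rx":0,"ry":0,"rz":0},
    {"x":0,"y":0,"z":0,"rx":0,"ry":0,"rz":0},
    {"x":0,"y":0,"z":0,"rx":0,"ry":0,"rz":0},
    {"x":0,"y":0,"z":0,"rx":0,"ry":0,"rz":0},
  ],
  jaw=3.0,
  newtons=20,
)

```text
clock: 12.0
position: [0.5393, 0.0967, 0.0551]
ee_rot: [-1.553, 0.242, -0.24]
force: [-0.1, -0.2, -1.5]
width: 0.434
```

```bash
python3 -c "
from h import *
st()"
```

```text
t 12.0 p [539.3  96.7  55.1] F [-0.1 -0.2 -1.5] w 39.8 q [-0.    0.58 -0.37  1.93  0.31  0.69 -0.87]
```

move_arm(
  series=[
    {"x":0,"y":-2,"z":0,"rx":0,"ry":0,"rz":0},
    {"x":0,"y":-4,"z":0,"rx":0,"ry":0,"rz":0},
    {"x":0,"y":-5,"z":0,"rx":0,"ry":0,"rz":0},
  ],
)

```text
clock: 12.38
position: [0.5364, 0.0954, 0.1636]
ee_rot: [-1.557, 0.248, -0.233]
force: [0.7, -0.7, -2.0]
width: 0.433
```

```bash
python3 -c "
from h import *
st()
plan([.4320,.2996,.17],down(16.8))"
```

```text
t 12.38 p [536.4  95.4 163.6] F [ 0.7 -0.7 -2. ] w 39.7 q [ 0.05  0.44 -0.43  1.84  0.22  0.93 -0.79]
total d mm [-104.4  204.2    6.4] rot deg [ -0.1 -34.4  -0.6] rows 5
[{"x": -3.23, "y": -0.1, "z": 3.26, "rx": -0.0, "ry": -0.12, "rz": -0.002}, {"x": -2.81, "y": -0.11, "z": 3.63, "rx": -0.0, "ry": -0.12, "rz": -0.002}, {"x": -2.36, "y": -0.11, "z": 3.94, "rx": -0.0, "ry": -0.12, "rz": -0.002}, {"x": -1.87, "y": -0.12, "z": 4.19, "rx": -0.0, "ry": -0.12, "rz": -0.002}, {"x": -1.35, "y": -0.12, "z": 4.38, "rx": -0.0, "ry": -0.12, "rz": -0.002}]
```

move_arm(
  series=[
    {"x":-3.2,"y":0,"z":3.2,"rx":0,"ry":-0.12,"rz":0},
    {"x":-2.8,"y":0,"z":3.6,"rx":0,"ry":-0.12,"rz":0},
    {"x":-2.4,"y":0,"z":3.9,"rx":0,"ry":-0.12,"rz":0},
    {"x":-1.9,"y":0,"z":4.2,"rx":0,"ry":-0.12,"rz":0},
    {"x":-1.3,"y":0,"z":4.2,"rx":0,"ry":-0.12,"rz":0},
    {"x":0,"y":0,"z":0,"rx":0,"ry":0,"rz":0},
    {"x":0,"y":0,"z":0,"rx":0,"ry":0,"rz":0},
  ],
)

```text
clock: 13.25
position: [0.4309, 0.3015, 0.1692]
ee_rot: [-1.553, -0.242, 0.242]
force: [-0.0, -0.9, -2.1]
width: 0.433
```

```bash
python3 -c "
from h import *
st()
plan([.4320,.2996,.12],down(16.8))
a=arm.get_image('scene');b=arm.get_image('top')
cv2.imwrite('pics/b4.png',np.hstack([cv2.resize(a[100:200,290:390],None,fx=3.9,fy=3.9,interpolation=2),cv2.resize(b[190:290,110:210],None,fx=3.9,fy=3.9,interpolation=2)]))
"
```

```text
t 13.25 p [430.9 301.5 169.2] F [-0.  -0.9 -2.1] w 39.8 q [-0.23  0.43 -0.63  1.87  0.31  0.93 -0.7 ]
total d mm [  1.1  -1.9 -49.2] rot deg [-0.2  0.9  0. ] rows 1
[{"x": 0.04, "y": 4.92, "z": -0.23, "rx": -0.004, "ry": 0.016, "rz": 0.001}]
```

View pics/b4.png

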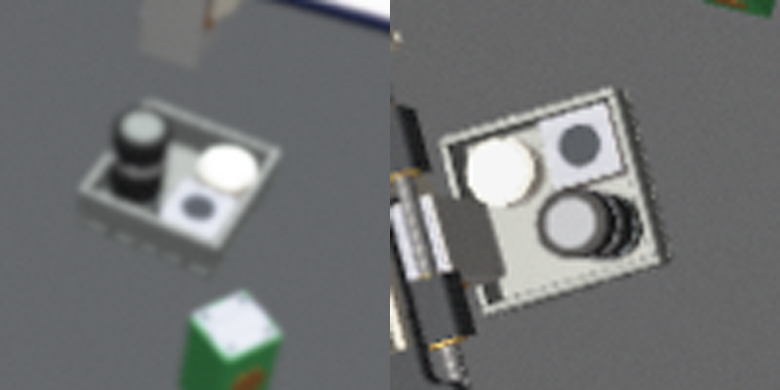

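```bash
python3 -c "
from h import *
a=arm.get_image('scene');b=arm.get_image('top')
A=np.radians(16.8);M=np.array([[np.cos(A),np.sin(A)],[-np.sin(A),np.cos(A)]])
for n,im,(x,y,w,h) in(('top',b,(146,234,26,24)),('scene',a,(318,124,18,18))):
    g=im[y:y+h,x:x+w].astype(int);m=((g.min(2)>125)&(g.min(2)<200)).astype(np.uint8)
    c=cv2.findContours(m,0,1)[0];
    for k in c:
        if cv2.contourArea(k)>30:
            (u,v),r=cv2.minEnclosingCircle(k);mm=cv2.moments(k);p=(x+mm['m10']/mm['m00'],y+mm['m01']/mm['m00']);X=onz(n,[p],.08)[0];print(n,p,cv2.contourArea(k),X,(M@(X[:2]-[.46,.2845]))*1000)
"
```

```text
top (155.91228070175438, 246.73144399460188) 123.5 [0.44547963 0.25726235 0.08      ] [-21.77318406 -21.87828706]
top (156.11845730027548, 242.55096418732782) 60.5 [0.45391047 0.25712431 0.08      ] [-13.7420687  -24.44721015]
scene (327.1708683473389, 131.0812324929972) 59.5 [0.44533569 0.26383984 0.08      ] [-20.00987861 -15.53992468]
```

move_arm(
  series=[
    {"x":0,"y":1.5,"z":-0.2,"rx":0,"ry":0.016,"rz":0},
    {"x":0,"y":2,"z":0,"rx":0,"ry":0,"rz":0},
    {"x":0,"y":1.4,"z":0,"rx":0,"ry":0,"rz":0},
    {"x":0,"y":0,"z":0,"rx":0,"ry":0,"rz":0},
  ],
)

```text
clock: 13.95
position: [0.4332, 0.2963, 0.1165]
ee_rot: [-1.557, -0.222, 0.223]
force: [0.2, -1.2, -1.1]
width: 0.437
```

```bash
python3 -c "
from h import *
st()
plan([.4320,.2996,.1],down(16.8))
"
```

```text
t 13.95 p [433.2 296.3 116.5] F [ 0.2 -1.2 -1.1] w 40.1 q [-0.26  0.5  -0.59  1.93  0.37  0.82 -0.77]
total d mm [ -1.2   3.3 -16.5] rot deg [-0.1 -0.5 -0. ] rows 1
[{"x": -0.02, "y": 1.65, "z": 0.35, "rx": -0.003, "ry": -0.009, "rz": -0.0}]
```

```bash
python3 -c "
from h import *
A=np.radians(16.8);M=np.array([[np.cos(A),np.sin(A)],[-np.sin(A),np.cos(A)]])
X=onz('scene',[(325.9,134.1)],.08)[0];print(X,(M@(X[:2]-[.46,.2845]))*1000)
"
cat > v.py <<'E'
from h import *
import sys
a=arm.get_image('scene');b=arm.get_image('top')
cv2.imwrite(sys.argv[1],np.hstack([cv2.resize(a[100:170,300:370],None,fx=5.6,fy=5.6,interpolation=2),cv2.resize(b[200:270,115:185],None,fx=5.6,fy=5.6,interpolation=2)]))
E
python3 v.py pics/b5.png
```

```text
[0.45054167 0.2535868  0.08      ] [-17.98954527 -26.86005016]
```

View pics/b5.png

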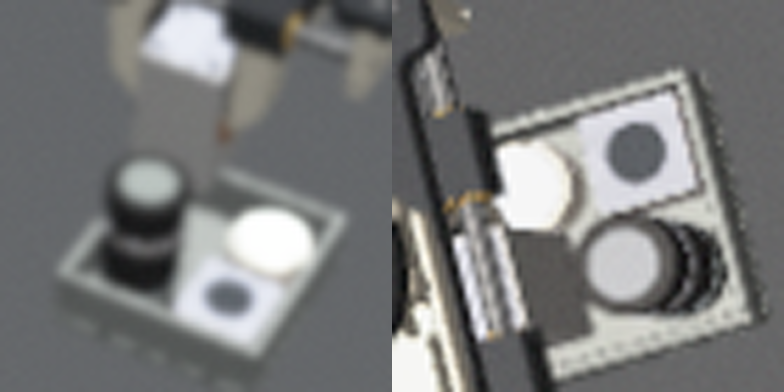

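move_arm(
  series=[
    {"x":0,"y":0,"z":0.35,"rx":0,"ry":-0.01,"rz":0},
    {"x":0,"y":0,"z":0,"rx":0,"ry":0,"rz":0},
    {"x":0,"y":0.8,"z":0,"rx":0,"ry":0,"rz":0},
    {"x":0,"y":0.8,"z":0,"rx":0,"ry":0,"rz":0},
    {"x":0,"y":0,"z":0,"rx":0,"ry":0,"rz":0},
  ],
)

```text
clock: 14.68
position: [0.4334, 0.3015, 0.1021]
ee_rot: [-1.554, -0.234, 0.229]
force: [-0.3, -0.1, -1.9]
width: 0.433
```

```bash
python3 -c "
from h import *
st()
plan([.4320,.2999,.066],down(16.8))
"
```

```text
t 14.68 p [433.4 301.5 102.1] F [-0.3 -0.1 -1.9] w 39.8 q [-0.28  0.52 -0.58  1.94  0.39  0.79 -0.78]
total d mm [ -1.4  -1.6 -36.1] rot deg [-0.2  0.1  0.2] rows 1
[{"x": -0.19, "y": 3.6, "z": -0.13, "rx": -0.004, "ry": 0.002, "rz": 0.004}]
```

move_arm(
  series=[
    {"x":-0.15,"y":0.4,"z":-0.1,"rx":-0.004,"ry":0,"rz":0.004},
    {"x":0,"y":0.8,"z":0,"rx":0,"ry":0,"rz":0},
    {"x":0,"y":0,"z":0,"rx":0,"ry":0,"rz":0},
  ],
)

```text
clock: 15.05
position: [0.4321, 0.2999, 0.089]
ee_rot: [-1.559, -0.231, 0.232]
force: [-0.2, 0.1, -1.4]
width: 0.434
```

```bash
python3 -c "
from h import *
st()
plan([.4320,.2999,.066],down(16.8))
"; python3 v.py pics/b6.png
```

```text
t 15.05 p [432.1 299.9  89. ] F [-0.2  0.1 -1.4] w 39.8 q [-0.29  0.54 -0.57  1.95  0.41  0.77 -0.8 ]
total d mm [ -0.1  -0.  -23. ] rot deg [ 0.   0.1 -0. ] rows 1
[{"x": -0.01, "y": 2.3, "z": 0.0, "rx": 0.0, "ry": 0.002, "rz": -0.0}]
```

View pics/b6.png

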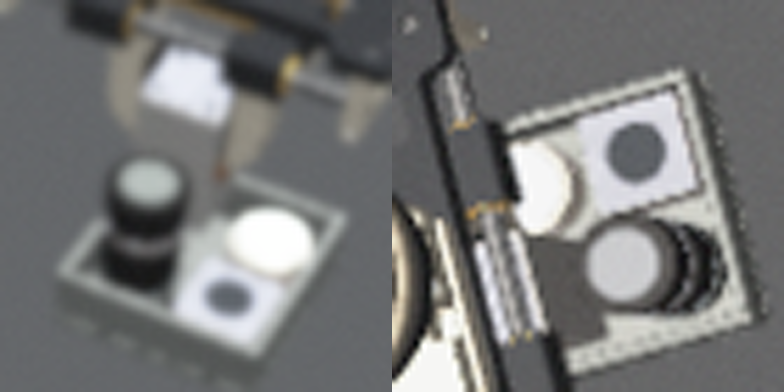

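move_arm(
  series=[
    {"x":0,"y":0.8,"z":0,"rx":0,"ry":0,"rz":0},
    {"x":0,"y":0.8,"z":0,"rx":0,"ry":0,"rz":0},
    {"x":0,"y":0.5,"z":0,"rx":0,"ry":0,"rz":0},
    {"x":0,"y":0,"z":0,"rx":0,"ry":0,"rz":0},
  ],
)

```text
clock: 15.65
position: [0.4324, 0.3003, 0.0671]
ee_rot: [-1.558, -0.232, 0.231]
force: [-0.4, 0.1, -1.4]
width: 0.433
```

```bash
python3 -c "
from h import *
st()
plan([.4320,.2999,.060],down(16.8))
"
```

```text
t 15.65 p [432.4 300.3  67.1] F [-0.4  0.1 -1.4] w 39.8 q [-0.31  0.57 -0.55  1.97  0.44  0.73 -0.82]
total d mm [-0.4 -0.4 -7.1] rot deg [-0.   0.1  0. ] rows 1
[{"x": -0.05, "y": 0.71, "z": -0.02, "rx": -0.0, "ry": 0.002, "rz": 0.001}]
```

move_arm(
  series=[
    {"x":0,"y":0.2,"z":0,"rx":0,"ry":0,"rz":0},
    {"x":0,"y":0.2,"z":0,"rx":0,"ry":0,"rz":0},
    {"x":0,"y":0.2,"z":0,"rx":0,"ry":0,"rz":0},
    {"x":0,"y":0,"z":0,"rx":0,"ry":0,"rz":0},
  ],
)

```text
clock: 16.15
position: [0.4326, 0.3005, 0.061]
ee_rot: [-1.558, -0.232, 0.231]
force: [-0.6, -0.1, -2.4]
width: 0.43
```

move_arm(
  series=[
    {"x":0,"y":0.15,"z":0,"rx":0,"ry":0,"rz":0},
    {"x":0,"y":0,"z":0,"rx":0,"ry":0,"rz":0},
  ],
)

```text
clock: 16.4
position: [0.4329, 0.3006, 0.0598]
ee_rot: [-1.558, -0.233, 0.23]
force: [-0.2, -0.7, -1.6]
width: 0.433
```

```bash
python3 -c "
from h import *
st()
plan([.4320,.2999,.060],down(16.8))
"
```

```text
t 16.4 p [432.9 300.6  59.8] F [-0.2 -0.7 -1.6] w 39.7 q [-0.31  0.58 -0.54  1.97  0.45  0.71 -0.83]
total d mm [-0.9 -0.7  0.2] rot deg [-0.   0.1  0.1] rows 1
[{"x": -0.1, "y": -0.02, "z": -0.04, "rx": -0.001, "ry": 0.002, "rz": 0.002}]
```

move_arm(
  series=[
    {"x":-0.1,"y":0.15,"z":0,"rx":0,"ry":0,"rz":0},
    {"x":0,"y":0,"z":0,"rx":0,"ry":0,"rz":0},
  ],
)

```text
clock: 16.65
position: [0.4332, 0.3007, 0.06]
ee_rot: [-1.557, -0.235, 0.227]
force: [-1.0, 0.5, -2.2]
width: 0.434
```

```bash
python3 -c "
from h import *
st()
"
```

```text
t 16.65 p [433.2 300.7  60. ] F [-1.   0.5 -2.2] w 39.9 q [-0.32  0.58 -0.54  1.97  0.45  0.71 -0.84]
```

move_arm(
  series=[
    {"x":0,"y":0.2,"z":0,"rx":0,"ry":0,"rz":0},
    {"x":0,"y":0,"z":0,"rx":0,"ry":0,"rz":0},
  ],
)

```text
clock: 16.9
position: [0.4335, 0.3009, 0.0595]
ee_rot: [-1.558, -0.236, 0.226]
force: [0.5, -0.6, -1.6]
width: 0.432
```

```bash
python3 -c "
from h import *
st()
"
```

```text
t 16.9 p [433.5 300.9  59.5] F [ 0.5 -0.6 -1.6] w 39.6 q [-0.32  0.58 -0.54  1.97  0.45  0.71 -0.84]
```

move_arm(
  series=[
    {"x":0,"y":0.2,"z":0,"rx":0,"ry":0,"rz":0},
    {"x":0,"y":0,"z":0,"rx":0,"ry":0,"rz":0},
    {"x":0,"y":0,"z":0,"rx":0,"ry":0,"rz":0},
  ],
)

```text
clock: 17.27
position: [0.4337, 0.3012, 0.059]
ee_rot: [-1.558, -0.237, 0.225]
force: [0.6, 0.3, 1.2]
width: 0.437
```

```bash
python3 -c "
from h import *
st()
"
```

```text
t 17.27 p [433.7 301.2  59. ] F [0.6 0.3 1.2] w 40.1 q [-0.32  0.58 -0.54  1.97  0.45  0.7  -0.84]
```

move_arm(
  series=[
    {"x":0,"y":0,"z":0,"rx":0,"ry":0,"rz":0},
    {"x":0,"y":0,"z":0,"rx":0,"ry":0,"rz":0},
    {"x":0,"y":0,"z":0,"rx":0,"ry":0,"rz":0},
    {"x":0,"y":0,"z":0,"rx":0,"ry":0,"rz":0},
  ],
  jaw=6.2,
)

```text
clock: 17.77
position: [0.4337, 0.3013, 0.0583]
ee_rot: [-1.558, -0.237, 0.225]
force: [0.1, 0.2, -0.3]
width: 0.674
```

move_arm(
  series=[
    {"x":0,"y":-1,"z":0,"rx":0,"ry":0,"rz":0},
    {"x":0,"y":-3,"z":0,"rx":0,"ry":0,"rz":0},
    {"x":0,"y":-5,"z":0,"rx":0,"ry":0,"rz":0},
    {"x":0,"y":-5,"z":0,"rx":0,"ry":0,"rz":0},
  ],
)

```text
clock: 18.27
position: [0.4308, 0.2998, 0.2005]
ee_rot: [-1.56, -0.233, 0.232]
force: [0.8, -0.3, 0.3]
width: 0.677
```

```bash
python3 -c "
from h import *
st();plan([.581,-.331,.24],down(-90));plan([.581,-.331,.24],down(90))
"
```

```text
t 18.27 p [430.8 299.8 200.5] F [ 0.8 -0.3  0.3] w 62.1 q [-0.22  0.4  -0.65  1.83  0.28  1.   -0.69]
total d mm [ 150.2 -630.8   39.5] rot deg [1.000e-01 1.069e+02 1.000e-01] rows 13
[{"x": -0.31, "y": -0.29, "z": -4.98, "rx": 0.0, "ry": 0.144, "rz": 0.0}, {"x": 0.41, "y": -0.29, "z": -4.97, "rx": 0.0, "ry": 0.144, "rz": 0.0}, {"x": 1.11, "y": -0.3, "z": -4.86, "rx": 0.0, "ry": 0.144, "rz": 0.0}, {"x": 1.8, "y": -0.3, "z": -4.65, "rx": 0.0, "ry": 0.144, "rz": 0.0}, {"x": 2.45, "y": -0.3, "z": -4.35, "rx": 0.0, "ry": 0.144, "rz": 0.0}, {"x": 3.04, "y": -0.3, "z": -3.95, "rx": 0.0, "ry": 0.144, "rz": 0.0}, {"x": 3.58, "y": -0.3, "z": -3.48, "rx": 0.0, "ry": 0.144, "rz": 0.0}, {"x": 4.04, "y": -0.3, "z": -2.93, "rx": 0.0, "ry": 0.144, "rz": 0.0}, {"x": 4.41, "y": -0.3, "z": -2.32, "rx": 0.0, "ry": 0.144, "rz": 0.0}, {"x": 4.7, "y": -0.3, "z": -1.67, "rx": 0.0, "ry": 0.144, "rz": 0.0}, {"x": 4.89, "y": -0.3, "z": -0.98, "rx": 0.0, "ry": 0.144, "rz": 0.0}, {"x": 4.98, "y": -0.3, "z": -0.27, "rx": 0.0, "ry": 0.144, "rz": 0.0}, {"x": 4.97, "y": -0.3, "z": 0.45, "rx": 0.0, "ry": 0.144, "rz"
[... 340 characters left out ...]
x": 0.0, "ry": -0.098, "rz": -0.0}, {"x": -2.19, "y": -0.3, "z": -4.48, "rx": 0.0, "ry": -0.098, "rz": -0.0}, {"x": -2.62, "y": -0.3, "z": -4.25, "rx": 0.0, "ry": -0.098, "rz": -0.0}, {"x": -3.02, "y": -0.3, "z": -3.97, "rx": 0.0, "ry": -0.098, "rz": -0.0}, {"x": -3.39, "y": -0.3, "z": -3.65, "rx": 0.0, "ry": -0.098, "rz": -0.0}, {"x": -3.74, "y": -0.3, "z": -3.3, "rx": 0.0, "ry": -0.098, "rz": -0.0}, {"x": -4.04, "y": -0.3, "z": -2.92, "rx": 0.0, "ry": -0.098, "rz": -0.0}, {"x": -4.31, "y": -0.3, "z": -2.51, "rx": 0.0, "ry": -0.098, "rz": -0.0}, {"x": -4.53, "y": -0.3, "z": -2.08, "rx": 0.0, "ry": -0.098, "rz": -0.0}, {"x": -4.72, "y": -0.3, "z": -1.62, "rx": 0.0, "ry": -0.098, "rz": -0.0}]
```

```bash
python3 v.py pics/b7.png; python3 -c "
from h import *
plan([.57,-.331,.24],down(90),n=12)
"
```

```text
total d mm [ 137.1 -633.3   35.7] rot deg [  0.3 -73.1   0.5] rows 12
[{"x": -0.44, "y": -0.31, "z": -5.38, "rx": 0.0, "ry": -0.106, "rz": 0.001}, {"x": -1.01, "y": -0.31, "z": -5.3, "rx": 0.0, "ry": -0.106, "rz": 0.001}, {"x": -1.57, "y": -0.31, "z": -5.17, "rx": 0.0, "ry": -0.106, "rz": 0.001}, {"x": -2.11, "y": -0.31, "z": -4.97, "rx": 0.0, "ry": -0.106, "rz": 0.001}, {"x": -2.62, "y": -0.31, "z": -4.72, "rx": 0.0, "ry": -0.106, "rz": 0.001}, {"x": -3.11, "y": -0.31, "z": -4.41, "rx": 0.0, "ry": -0.106, "rz": 0.001}, {"x": -3.56, "y": -0.31, "z": -4.06, "rx": 0.0, "ry": -0.106, "rz": 0.001}, {"x": -3.97, "y": -0.31, "z": -3.66, "rx": 0.0, "ry": -0.106, "rz": 0.001}, {"x": -4.34, "y": -0.31, "z": -3.22, "rx": 0.0, "ry": -0.106, "rz": 0.001}, {"x": -4.65, "y": -0.31, "z": -2.74, "rx": 0.0, "ry": -0.106, "rz": 0.001}, {"x": -4.92, "y": -0.3, "z": -2.23, "rx": 0.0, "ry": -0.106, "rz": 0.001}, {"x": -5.13, "y": -0.3, "z": -1.7, "rx": 0.0, "ry": -0.106, "rz": 0.001}]
```

View pics/b7.png

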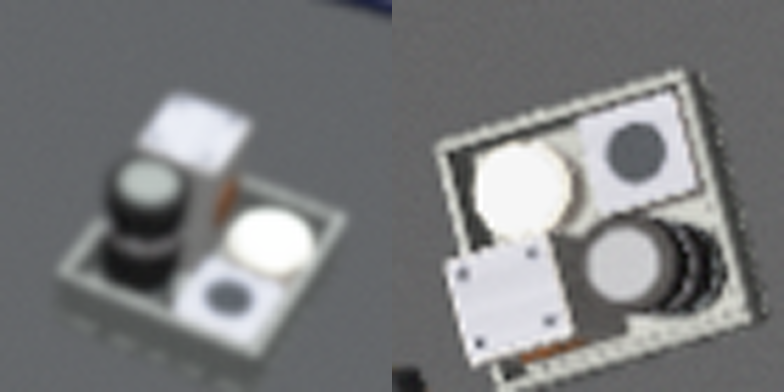

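move_arm(
  series=[
    {"x":-0.4,"y":-0.3,"z":-4.5,"rx":0,"ry":-0.106,"rz":0},
    {"x":-1.0,"y":-0.3,"z":-5.3,"rx":0,"ry":-0.106,"rz":0},
    {"x":-1.6,"y":-0.3,"z":-5.2,"rx":0,"ry":-0.106,"rz":0},
    {"x":-2.1,"y":-0.3,"z":-5.0,"rx":0,"ry":-0.106,"rz":0},
    {"x":-2.6,"y":-0.3,"z":-4.7,"rx":0,"ry":-0.106,"rz":0},
    {"x":-3.1,"y":-0.3,"z":-4.4,"rx":0,"ry":-0.106,"rz":0},
    {"x":-3.6,"y":-0.3,"z":-4.1,"rx":0,"ry":-0.106,"rz":0},
    {"x":-4.0,"y":-0.3,"z":-3.7,"rx":0,"ry":-0.106,"rz":0},
    {"x":-4.3,"y":-0.3,"z":-3.2,"rx":0,"ry":-0.106,"rz":0},
    {"x":-4.7,"y":-0.3,"z":-2.7,"rx":0,"ry":-0.106,"rz":0},
    {"x":-4.9,"y":-0.3,"z":-2.2,"rx":0,"ry":-0.106,"rz":0},
    {"x":-4.0,"y":-0.3,"z":-1.7,"rx":0,"ry":-0.106,"rz":0},
  ],
  jaw=6.0,
)

```text
clock: 19.88
position: [0.5831, -0.3236, 0.243]
ee_rot: [-1.193, -1.257, 1.233]
force: [1.1, 0.5, 0.8]
width: 0.654
```

```bash
python3 -c "
from h import *
st();plan([.581,-.331,.2],down(90))
A=np.radians(16.8);M=np.array([[np.cos(A),np.sin(A)],[-np.sin(A),np.cos(A)]])
X=onz('top',[(135.5,253.4)],.075)[0];print(X,(M@(X[:2]-[.46,.2845]))*1000)
"
```

```text
t 19.88 p [ 583.1 -323.6  243. ] F [1.1 0.5 0.8] w 60.0 q [ 0.89  0.62 -0.76  1.43  0.42  1.26  1.71]
total d mm [ -2.1  -7.4 -43. ] rot deg [0.8 2.7 0.3] rows 1
[{"x": -0.75, "y": 4.29, "z": 0.31, "rx": 0.014, "ry": 0.047, "rz": 0.006}]
[0.43239277 0.30009951 0.075     ] [-21.92018328  22.91307801]
```

move_arm(
  series=[
    {"x":-0.6,"y":1.5,"z":0.2,"rx":0.012,"ry":0.045,"rz":0.005},
    {"x":0,"y":2.5,"z":0,"rx":0,"ry":0,"rz":0},
    {"x":0,"y":0,"z":0,"rx":0,"ry":0,"rz":0},
    {"x":0,"y":0,"z":0,"rx":0,"ry":0,"rz":0},
  ],
)

```text
clock: 20.38
position: [0.5812, -0.335, 0.2019]
ee_rot: [-1.212, -1.208, 1.205]
force: [0.6, 1.4, -0.6]
width: 0.654
```

```bash
python3 -c "
from h import *
st();plan([.581,-.331,.158],down(90))
"
```

```text
t 20.38 p [ 581.2 -335.   201.9] F [ 0.6  1.4 -0.6] w 60.1 q [ 0.88  0.65 -0.73  1.46  0.45  1.2   1.66]
total d mm [ -0.2   4.  -43.9] rot deg [ 0.1 -0.2  0. ] rows 1
[{"x": 0.4, "y": 4.39, "z": 0.03, "rx": 0.002, "ry": -0.004, "rz": 0.001}]
```

move_arm(
  series=[
    {"x":0.3,"y":1.0,"z":0,"rx":0,"ry":0,"rz":0},
    {"x":0,"y":1.5,"z":0,"rx":0,"ry":0,"rz":0},
    {"x":0,"y":1.5,"z":0,"rx":0,"ry":0,"rz":0},
    {"x":0,"y":0,"z":0,"rx":0,"ry":0,"rz":0},
  ],
)

```text
clock: 20.88
position: [0.5818, -0.331, 0.1607]
ee_rot: [-1.213, -1.21, 1.206]
force: [0.3, 0.1, -0.3]
width: 0.653
```

```bash
python3 -c "
from h import *
st();plan([.581,-.331,.12],down(90))
a=arm.get_image('scene');b=arm.get_image('top')
cv2.imwrite('pics/l1.png',np.hstack([cv2.resize(a[250:370,90:210],None,fx=3.3,fy=3.3,interpolation=2),cv2.resize(b[140:260,390:510],None,fx=3.3,fy=3.3,interpolation=2)]))
"
```

```text
t 20.88 p [ 581.8 -331.   160.7] F [ 0.3  0.1 -0.3] w 59.9 q [ 0.87  0.69 -0.72  1.51  0.48  1.12  1.63]
total d mm [ -0.8  -0.  -40.7] rot deg [ 0.2 -0.1 -0. ] rows 1
[{"x": -0.0, "y": 4.07, "z": 0.09, "rx": 0.003, "ry": -0.002, "rz": -0.0}]
```

View pics/l1.png

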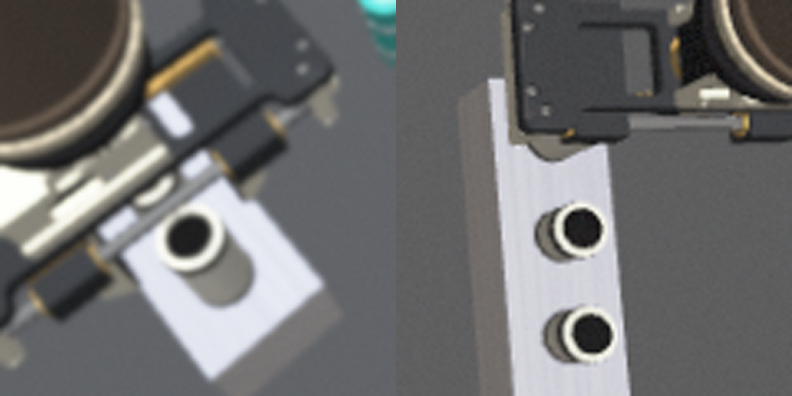

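move_arm(
  series=[
    {"x":0,"y":1.5,"z":0.05,"rx":0,"ry":0,"rz":0},
    {"x":0,"y":1.5,"z":0,"rx":0,"ry":0,"rz":0},
    {"x":0,"y":1.5,"z":0,"rx":0,"ry":0,"rz":0},
    {"x":0,"y":1.2,"z":0,"rx":0,"ry":0,"rz":0},
    {"x":0,"y":0,"z":0,"rx":0,"ry":0,"rz":0},
    {"x":0,"y":0,"z":0,"rx":0,"ry":0,"rz":0},
  ],
)

```text
clock: 21.72
position: [0.5825, -0.3313, 0.101]
ee_rot: [-1.215, -1.211, 1.205]
force: [-0.1, 0.5, -0.1]
width: 0.651
```

```bash
python3 -c "
from h import *
st();plan([.581,-.331,.1],down(90))
"
```

```text
t 21.73 p [ 582.5 -331.3  101. ] F [-0.1  0.5 -0.1] w 59.7 q [ 0.86  0.74 -0.69  1.57  0.53  1.02  1.59]
total d mm [-1.5  0.3 -1. ] rot deg [ 0.3 -0.2 -0. ] rows 1
[{"x": 0.03, "y": 0.1, "z": 0.15, "rx": 0.005, "ry": -0.003, "rz": -0.001}]
```

move_arm(
  series=[
    {"x":0,"y":0.1,"z":0.15,"rx":0.005,"ry":0,"rz":0},
    {"x":0,"y":0,"z":0,"rx":0,"ry":0,"rz":0},
    {"x":0,"y":0,"z":0,"rx":0,"ry":0,"rz":0},
    {"x":0,"y":0,"z":0,"rx":0,"ry":0,"rz":0},
    {"x":0,"y":0,"z":0,"rx":0,"ry":0,"rz":0},
    {"x":0,"y":0,"z":0,"rx":0,"ry":0,"rz":0},
  ],
  jaw=2.0,
  newtons=40,
)

```text
clock: 22.48
position: [0.5816, -0.3315, 0.1013]
ee_rot: [-1.213, -1.208, 1.207]
force: [-0.3, -0.1, -1.1]
width: 0.356
```

```bash
python3 -c "
from h import *
o=st();print(o['ee_rot']);plan([.581,-.331,.1],down(90))
"
```

```text
t 22.48 p [ 581.6 -331.5  101.3] F [-0.3 -0.1 -1.1] w 32.7 q [ 0.85  0.74 -0.68  1.56  0.53  1.02  1.59]
[-1.21306473 -1.20773002  1.20741092]
total d mm [-0.6  0.5 -1.3] rot deg [ 0.1 -0.2 -0.1] rows 1
[{"x": 0.05, "y": 0.13, "z": 0.06, "rx": 0.002, "ry": -0.003, "rz": -0.002}]
```

move_arm(
  series=[
    {"x":0,"y":-0.8,"z":0,"rx":0,"ry":0,"rz":0},
    {"x":0,"y":-1,"z":0,"rx":0,"ry":0,"rz":0},
  ],
)

```text
clock: 22.72
position: [0.5807, -0.3313, 0.1191]
ee_rot: [-1.211, -1.207, 1.208]
force: [-0.0, 0.0, -1.7]
width: 0.354
```

```bash
python3 -c "
from h import *
st();plan([.581,-.331,.15],down(90))
"
```

```text
t 22.73 p [ 580.7 -331.3  119.1] F [-0.   0.  -1.7] w 32.5 q [ 0.86  0.73 -0.69  1.55  0.51  1.05  1.6 ]
total d mm [ 0.3  0.3 30.9] rot deg [-0.  -0.2 -0. ] rows 1
[{"x": 0.03, "y": -3.09, "z": -0.03, "rx": -0.0, "ry": -0.003, "rz": -0.001}]
```

move_arm(
  series=[
    {"x":0,"y":-1,"z":-0.05,"rx":0,"ry":0,"rz":0},
    {"x":0,"y":-1,"z":-0.05,"rx":0,"ry":0,"rz":0},
    {"x":0,"y":-1.2,"z":-0.05,"rx":0,"ry":0,"rz":0},
    {"x":0,"y":-2,"z":0,"rx":0,"ry":0,"rz":0},
    {"x":0,"y":-3,"z":0,"rx":0,"ry":0,"rz":0},
    {"x":0,"y":-4,"z":0,"rx":0,"ry":0,"rz":0},
  ],
)

```text
clock: 23.48
position: [0.5813, -0.3309, 0.2471]
ee_rot: [-1.208, -1.206, 1.208]
force: [0.1, -1.0, -2.7]
width: 0.355
```

```bash
cat > tgt.py <<'E'
from h import *
a=np.radians(172.5); n=np.array([np.cos(a),np.sin(a),1])/2**.5
G=np.array([.6823,.0072,.1145])
L=.0863
b=np.radians(82.5);tx=np.array([np.cos(b),np.sin(b),0]);ty=-n;RT=np.c_[tx,ty,np.cross(tx,ty)]
def tcp(d): return G+n*(d+L)
E
python3 -c "
from tgt import *
st();print(tcp(.05));plan([.45,.02,.30],RT)
a=arm.get_image('scene')
cv2.imwrite('pics/l2.png',cv2.resize(a[150:380,60:360],None,fx=2.5,fy=2.5,interpolation=2))
"
```

```text
t 23.48 p [ 581.3 -330.9  247.1] F [ 0.1 -1.  -2.7] w 32.6 q [ 0.88  0.62 -0.74  1.4   0.42  1.29  1.68]
[0.58674588 0.01977994 0.21087865]
total d mm [-131.3  350.9   52.9] rot deg [-45.1   7.    2.9] rows 8
[{"x": 4.38, "y": -0.65, "z": 1.65, "rx": -0.098, "ry": 0.015, "rz": 0.006}, {"x": 4.35, "y": -0.84, "z": 1.65, "rx": -0.098, "ry": 0.015, "rz": 0.006}, {"x": 4.32, "y": -1.03, "z": 1.62, "rx": -0.098, "ry": 0.015, "rz": 0.006}, {"x": 4.29, "y": -1.22, "z": 1.57, "rx": -0.098, "ry": 0.015, "rz": 0.006}, {"x": 4.26, "y": -1.4, "z": 1.51, "rx": -0.098, "ry": 0.015, "rz": 0.006}, {"x": 4.23, "y": -1.57, "z": 1.43, "rx": -0.098, "ry": 0.015, "rz": 0.006}, {"x": 4.2, "y": -1.73, "z": 1.33, "rx": -0.098, "ry": 0.015, "rz": 0.006}, {"x": 4.16, "y": -1.88, "z": 1.22, "rx": -0.098, "ry": 0.015, "rz": 0.006}]
```

View pics/l2.png

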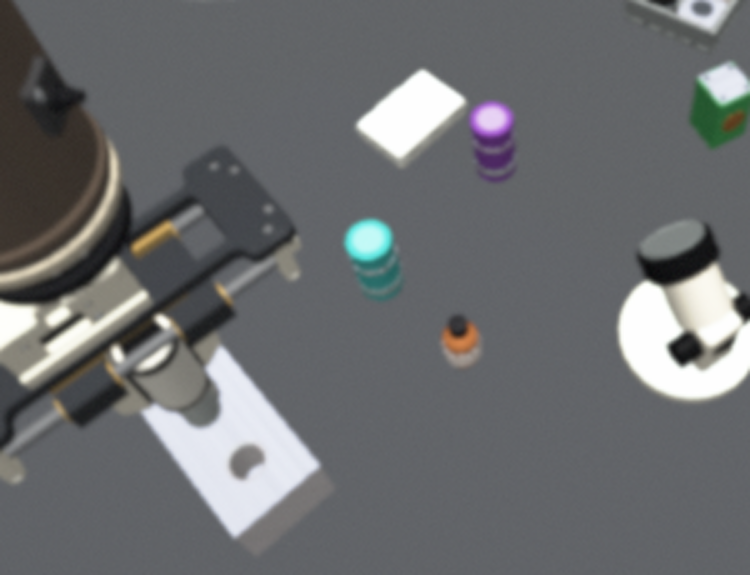

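```bash
python3 -c "
from tgt import *
plan([.50,.03,.29],RT,n=9)"
```

```text
total d mm [-83.8 361.1  36. ] rot deg [-44.6   7.    2.8] rows 9
[{"x": 4.01, "y": -0.42, "z": 0.94, "rx": -0.087, "ry": 0.014, "rz": 0.005}, {"x": 3.99, "y": -0.52, "z": 0.95, "rx": -0.087, "ry": 0.014, "rz": 0.005}, {"x": 3.98, "y": -0.62, "z": 0.96, "rx": -0.087, "ry": 0.014, "rz": 0.005}, {"x": 3.96, "y": -0.73, "z": 0.95, "rx": -0.087, "ry": 0.014, "rz": 0.005}, {"x": 3.94, "y": -0.83, "z": 0.94, "rx": -0.087, "ry": 0.014, "rz": 0.005}, {"x": 3.93, "y": -0.93, "z": 0.92, "rx": -0.087, "ry": 0.014, "rz": 0.005}, {"x": 3.91, "y": -1.03, "z": 0.89, "rx": -0.087, "ry": 0.014, "rz": 0.005}, {"x": 3.89, "y": -1.13, "z": 0.85, "rx": -0.087, "ry": 0.014, "rz": 0.005}, {"x": 3.87, "y": -1.22, "z": 0.8, "rx": -0.087, "ry": 0.014, "rz": 0.005}]
```

move_arm(
  series=[
    {"x":3.0,"y":-0.4,"z":0.9,"rx":-0.087,"ry":0.014,"rz":0.005},
    {"x":4.0,"y":-0.5,"z":0.9,"rx":-0.087,"ry":0.014,"rz":0.005},
    {"x":4.0,"y":-0.6,"z":1.0,"rx":-0.087,"ry":0.014,"rz":0.005},
    {"x":4.0,"y":-0.7,"z":1.0,"rx":-0.087,"ry":0.014,"rz":0.005},
    {"x":3.9,"y":-0.8,"z":0.9,"rx":-0.087,"ry":0.014,"rz":0.005},
    {"x":3.9,"y":-0.9,"z":0.9,"rx":-0.087,"ry":0.014,"rz":0.005},
    {"x":3.9,"y":-1.0,"z":0.9,"rx":-0.087,"ry":0.014,"rz":0.005},
    {"x":3.9,"y":-1.1,"z":0.9,"rx":-0.087,"ry":0.014,"rz":0.005},
    {"x":3.0,"y":-1.2,"z":0.8,"rx":-0.087,"ry":0.014,"rz":0.005},
    {"x":0,"y":0,"z":0,"rx":0,"ry":0,"rz":0},
  ],
)

```text
clock: 24.78
position: [0.5103, -0.0121, 0.2976]
ee_rot: [-1.856, -1.604, 0.71]
force: [-1.5, -1.5, -2.8]
width: 0.354
```

```bash
python3 -c "
from tgt import *
st();plan(tcp(.10),RT)"
```

```text
t 24.77 p [510.3 -12.1 297.6] F [-1.5 -1.5 -2.8] w 32.5 q [ 1.08 -0.09 -1.2   2.31  0.78  0.18  0.57]
total d mm [ 41.4  36.5 -51.4] rot deg [-1.3  0.7 -1.1] rows 2
[{"x": 2.14, "y": 3.07, "z": 0.44, "rx": -0.011, "ry": 0.006, "rz": -0.01}, {"x": 2.11, "y": 3.08, "z": 0.49, "rx": -0.011, "ry": 0.006, "rz": -0.01}]
```

move_arm(
  series=[
    {"x":2.1,"y":1.0,"z":0.5,"rx":-0.011,"ry":0.006,"rz":-0.01},
    {"x":2.1,"y":2.0,"z":0.5,"rx":-0.011,"ry":0.006,"rz":-0.01},
    {"x":0,"y":2.0,"z":0,"rx":0,"ry":0,"rz":0},
    {"x":0,"y":0,"z":0,"rx":0,"ry":0,"rz":0},
  ],
)

```text
clock: 25.28
position: [0.5299, 0.002, 0.2601]
ee_rot: [-1.85, -1.589, 0.717]
force: [-0.7, -0.1, -3.5]
width: 0.351
```

```bash
python3 -c "
from tgt import *
st();plan(tcp(.10),RT)"
```

```text
t 25.27 p [529.9   2.  260.1] F [-0.7 -0.1 -3.5] w 32.3 q [ 0.88  0.14 -1.24  2.32  1.46  0.45 -0.14]
total d mm [ 21.8  22.4 -13.9] rot deg [-2.1  0.4 -1.3] rows 1
[{"x": 2.56, "y": 2.23, "z": -0.44, "rx": -0.037, "ry": 0.007, "rz": -0.023}]
```

move_arm(
  series=[
    {"x":1.2,"y":0.5,"z":-0.2,"rx":-0.018,"ry":0.004,"rz":-0.012},
    {"x":1.3,"y":0.5,"z":-0.2,"rx":-0.018,"ry":0.004,"rz":-0.012},
    {"x":0,"y":0.5,"z":0,"rx":0,"ry":0,"rz":0},
    {"x":0,"y":0,"z":0,"rx":0,"ry":0,"rz":0},
  ],
)

```text
clock: 25.78
position: [0.5461, 0.0234, 0.2529]
ee_rot: [-1.857, -1.622, 0.679]
force: [-1.5, 0.3, -2.0]
width: 0.352
```

```bash
python3 -c "
from tgt import *
st();plan(tcp(.10),RT)
a=arm.get_image('scene')
cv2.imwrite('pics/l3.png',cv2.resize(a[130:330,180:430],None,fx=3,fy=3,interpolation=2))
b=arm.get_image('top')
cv2.imwrite('pics/l3t.png',b)"
```

```text
t 25.77 p [546.1  23.4 252.9] F [-1.5  0.3 -2. ] w 32.3 q [ 0.77  0.23 -1.23  2.33  1.62  0.56 -0.33]
total d mm [ 5.6  1.  -6.7] rot deg [-0.2  0.  -0.2] rows 1
[{"x": 0.17, "y": 0.85, "z": 0.09, "rx": -0.003, "ry": 0.001, "rz": -0.004}]
```

View pics/l3.png

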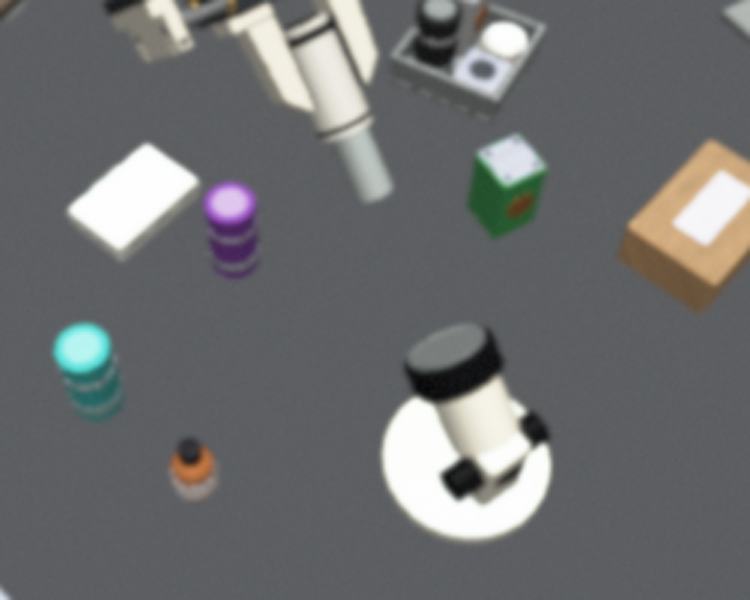

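View pics/l3t.png

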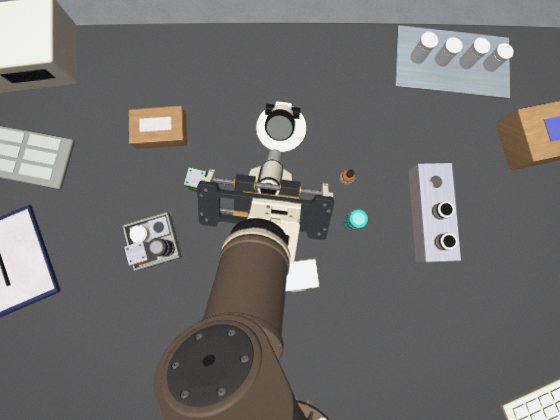

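move_arm(
  series=[
    {"x":0.2,"y":1.2,"z":0.1,"rx":0,"ry":0,"rz":0},
    {"x":0,"y":1.2,"z":0,"rx":0,"ry":0,"rz":0},
    {"x":0,"y":1.2,"z":0,"rx":0,"ry":0,"rz":0},
    {"x":0,"y":0.8,"z":0,"rx":0,"ry":0,"rz":0},
    {"x":0,"y":0,"z":0,"rx":0,"ry":0,"rz":0},
  ],
)

```text
clock: 26.5
position: [0.5768, 0.0178, 0.2218]
ee_rot: [-1.863, -1.617, 0.68]
force: [-0.1, 0.7, -2.3]
width: 0.354
```

```bash
python3 -c "
from tgt import *
st();plan(tcp(.05),RT)
"
```

```text
t 26.5 p [576.8  17.8 221.8] F [-0.1  0.7 -2.3] w 32.5 q [ 0.67  0.38 -1.17  2.31  1.76  0.69 -0.42]
total d mm [  9.9   2.  -10.9] rot deg [-0.1 -0.  -0.6] rows 1
[{"x": 0.34, "y": 1.45, "z": 0.09, "rx": -0.002, "ry": -0.0, "rz": -0.01}]
```

move_arm(
  series=[
    {"x":0.2,"y":0.7,"z":0.05,"rx":0,"ry":0,"rz":-0.01},
    {"x":0.1,"y":0.7,"z":0.05,"rx":0,"ry":0,"rz":0},
    {"x":0,"y":0,"z":0,"rx":0,"ry":0,"rz":0},
    {"x":0,"y":0,"z":0,"rx":0,"ry":0,"rz":0},
  ],
)

```text
clock: 27.0
position: [0.5867, 0.0195, 0.2111]
ee_rot: [-1.854, -1.626, 0.676]
force: [0.8, -0.0, -2.9]
width: 0.351
```

```bash
python3 -c "
from tgt import *
st();plan(tcp(.05),RT)
a=arm.get_image('scene');b=arm.get_image('top');cv2.imwrite('pics/fs.png',a);cv2.imwrite('pics/ft.png',b)
o=arm.observe();y=Rot.from_rotvec(o['ee_rot']).as_matrix()[:,1];p=o['position'];pts=[p-.029*y,p+.0413*y,p+L*y,G,G+.05*n];print(np.round(pts,4))
W=[]
for nm,im,(x,yy) in(('scene',a,(250,160)),('top',b,(230,90))):
    v=cv2.resize(im[yy:yy+110,x:x+110],None,fx=3.6,fy=3.6,interpolation=2)
    q=((proj(nm,pts)-[x,yy]+.5)*3.6).astype(int);print(nm,np.round(proj(nm,pts),1).tolist())
    for k,c in zip(q,((0,255,0),(0,255,0),(0,0,255),(255,0,0),(255,0,255))): cv2.circle(v,tuple(map(int,k)),2,c,-1)
    W.append(v)
cv2.imwrite('pics/f1.png',np.hstack(W))
"
```

```text
t 27.0 p [586.7  19.5 211.1] F [ 0.8 -0.  -2.9] w 32.3 q [ 0.65  0.42 -1.16  2.31  1.81  0.72 -0.45]
total d mm [ 0.1  0.3 -0.2] rot deg [-0.1  0.  -0. ] rows 1
[{"x": 0.03, "y": 0.02, "z": 0.01, "rx": -0.002, "ry": 0.0, "rz": -0.0}]
[[0.5664 0.0221 0.2317]
 [0.6156 0.0156 0.1819]
 [0.6471 0.0114 0.1501]
 [0.6823 0.0072 0.1145]
 [0.6472 0.0118 0.1499]]
scene [[292.5, 167.3], [307.9, 201.4], [317.4, 222.4], [327.8, 245.0], [317.6, 222.4]]
top [[270.9, 169.9], [274.7, 149.9], [276.8, 138.7], [278.7, 127.5], [276.6, 138.7]]
```

View pics/f1.png

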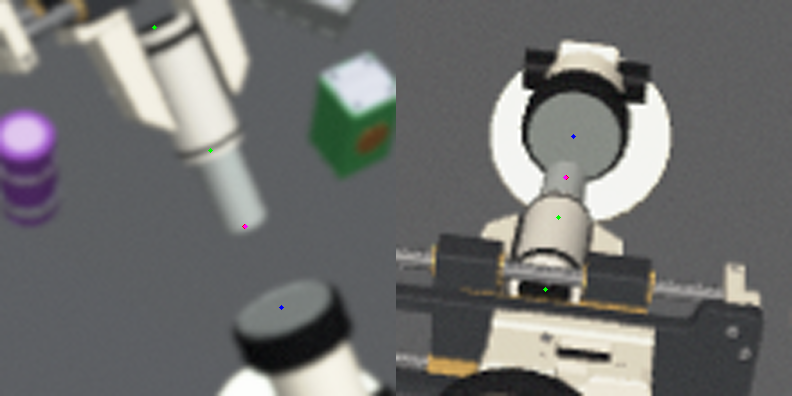

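Run:
```python
from tgt import *
from scipy.ndimage import map_coordinates
S=cv2.imread('pics/scene0.png');g=cv2.GaussianBlur(cv2.cvtColor(S,cv2.COLOR_BGR2GRAY).astype(float),(0,0),.6)
c0=np.array([328.4,244.8]);P_=[]
for th in np.linspace(0,2*np.pi,72,endpoint=False):
    # expected radius of ellipse
    al=np.radians(-24);d=np.array([np.cos(th),np.sin(th)]);u=np.array([np.cos(al),np.sin(al)]);v=np.array([-u[1],u[0]])
    r0=1/np.hypot(d@u/13.3,d@v/5.8)
    r=np.linspace(.65*r0,1.35*r0+1,80);pr=map_coordinates(g,[c0[1]+r*d[1],c0[0]+r*d[0]],order=3)
    gr=np.abs(np.gradient(pr));P_.append(c0+d*r[gr[2:-2].argmax()+2]) 
e=cv2.fitEllipseDirect(np.float32(P_));print(e)
for yaw in(166,169,172,175,178):
    a=np.radians(yaw);nn=np.array([np.cos(a),np.sin(a),1])/2**.5;e1=np.array([-np.sin(a),np.cos(a),0]);e2=np.cross(nn,e1);t=np.linspace(0,2*np.pi,60)
    print(yaw,cv2.fitEllipseDirect(proj('scene',G+.026*(np.cos(t)[:,None]*e1+np.sin(t)[:,None]*e2)).astype(np.float32)))
print(tri(e[0],(279.06,127.68)))
```

```text
((328.55499267578125, 245.50149536132812), (12.682256698608398, 27.67540740966797), 67.34638977050781)
166 ((327.8848876953125, 245.18435668945312), (9.383554458618164, 27.18893051147461), 70.813720703125)
169 ((327.8901672363281, 245.18701171875), (9.738576889038086, 27.18083953857422), 68.70660400390625)
172 ((327.895751953125, 245.189697265625), (10.112624168395996, 27.173078536987305), 66.60763549804688)
175 ((327.9017028808594, 245.19235229492188), (10.50466251373291, 27.165681838989258), 64.51656341552734)
178 ((327.9079895019531, 245.1949005126953), (10.913614273071289, 27.158693313598633), 62.43302536010742)
[0.68301936 0.00727133 0.11316332]
```

Run:
```python
from tgt import *
from scipy.ndimage import map_coordinates
o=arm.observe();y=Rot.from_rotvec(o['ee_rot']).as_matrix()[:,1];p=o['position']
for nm,f in(('scene','pics/fs.png'),('top','pics/ft.png')):
    g=cv2.GaussianBlur(cv2.cvtColor(cv2.imread(f),cv2.COLOR_BGR2GRAY).astype(float),(0,0),.6)
    for s,R in((.012,.017),(.02,.017),(.03,.017),(.05,.012),(.058,.012),(.066,.012),(.074,.012),(.080,.012)):
        c,c2=proj(nm,[p+s*y,p+(s+.01)*y]);d=(c2-c)/np.linalg.norm(c2-c);w=np.array([-d[1],d[0]])
        Z=P[nm]['R'][2]@(p+s*y)+P[nm]['t'][2];r0=R*P[nm]['K'][0,0]/Z
        res=[]
        for sg in(-1,1):
            r=np.linspace(r0-3,r0+3,61);pr=map_coordinates(g,[c[1]+sg*r*w[1],c[0]+sg*r*w[0]],order=3);k=np.abs(np.gradient(pr)).argmax();res.append(r[k])
        print(nm,s,'centre off px',round((res[1]-res[0])/2,2),'halfwidth',round(sum(res)/2,2),'exp',round(r0,2),'mm/px',round(Z/P[nm]['K'][0,0]*1000,2))
    # along-axis tip edge (scene)
    c=proj(nm,[p+s_*y for s_ in np.linspace(.07,.105,71)]);pr=map_coordinates(g,[c[:,1],c[:,0]],order=3);print(nm,'tip edge s',np.linspace(.07,.105,71)[np.abs(np.gradient(pr)).argmax()],np.round(pr[::5]))
```

```text
scene 0.012 centre off px -3.0 halfwidth 9.25 exp 9.25 mm/px 1.84
scene 0.02 centre off px -0.4 halfwidth 9.53 exp 9.23 mm/px 1.84
scene 0.03 centre off px -1.3 halfwidth 8.6 exp 9.2 mm/px 1.85
scene 0.05 centre off px -1.8 halfwidth 5.35 exp 6.45 mm/px 1.86
scene 0.058 centre off px -1.75 halfwidth 5.18 exp 6.43 mm/px 1.87
scene 0.066 centre off px -1.7 halfwidth 5.31 exp 6.41 mm/px 1.87
scene 0.074 centre off px -1.75 halfwidth 5.25 exp 6.4 mm/px 1.88
scene 0.08 centre off px -1.75 halfwidth 5.13 exp 6.38 mm/px 1.88
scene tip edge s 0.0885 [178. 178. 179. 179. 179. 179. 175. 154. 119.  99.  94.  94.  95.  95.
  95.]
top 0.012 centre off px -1.25 halfwidth 9.92 exp 9.67 mm/px 1.76
top 0.02 centre off px -0.5 halfwidth 10.78 exp 9.58 mm/px 1.77
top 0.03 centre off px -0.3 halfwidth 10.67 exp 9.47 mm/px 1.8
top 0.05 centre off px -0.1 halfwidth 8.63 exp 6.53 mm/px 1.84
top 0.058 centre off px -0.05 halfwidth 7.22 exp 6.47 mm/px 1.85
top 0.066 centre off px -0.25 halfwidth 6.26 exp 6.41 mm/px 1.87
top 0.074 centre off px 0.0 halfwidth 6.06 exp 6.36 mm/px 1.89
top 0.08 centre off px -0.1 halfwidth 6.11 exp 6.31 mm/px 1.9
top tip edge s 0.105 [157. 162. 163. 164. 164. 164. 164. 164. 165. 165. 165. 164. 164. 159.
 150.]
```

```bash
python3 -c "
from tgt import *
o=st();y=Rot.from_rotvec(o['ee_rot']).as_matrix()[:,1];print('axis err deg',np.degrees(np.arccos(-y@n)),'tip-glass',(o['position']+L*y-G)@n)
print(arm.sign_off())"
```

```text
t 27.1 p [586.7  19.4 211.2] F [-0.6  0.6 -3.3] w 32.4 q [ 0.65  0.42 -1.16  2.31  1.81  0.72 -0.45]
axis err deg 0.0990800790066748 tip-glass 0.05023703011764124
the job is handed in; nothing more can be done
None
```

I packed the black eyepiece and the grey filter block upright side by side in the free half of the box. Then I drew the long lens out of the stand, tilted it 45° and handed in at about 27 s, still holding it in front of the viewer.

**Packing:** The pictures after release show both standing upright. The block measured at (-21.9, +22.9) mm in the box. The eyepiece measured at about (-22, -22) mm from the top camera. The scene camera disagreed by 4–6 mm, and I put that down to poor edge picking there.

**Lens:** By the arm's own pose the tip was 50.2 mm from the glass, with the axis within 0.1° of my estimate of the viewer's axis. The main uncertainty is the viewer's heading: three estimates gave 171–173° and I used 172.5°. In the top view the nose sat within about 0.5 mm of its expected place. The scene view showed a 3 mm sideways offset. I think most of that is the nose's low-contrast shaded edge plus an offset the glass shows too, so I left the pose alone.

The force reading at the end was about the lens's weight, with no sign of contact.

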